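# Refit the kiln controller's relay and hold the start key

## Task

The glass kiln's controller is being put back into service after a relay change. Set the loose plug-in relay fully down into the socket on top of the controller and swing the socket's retaining lever shut over it; then take the kiln key (the one with the flat rectangular head) out of the wooden key block, work it past the stiff pins into the controller's key switch until its collar meets the face plate, turn it a quarter clockwise against the return spring and finish still gripping it there, since the switch springs back when let go. Leave the round-headed key standing in the block and do not knock over or shove away the bottles, the cup or the timer.

Things in the scene. Friction and masses are not known exactly. Their poses are not given: they have to be found in the camera images.
- controller: kiln controller, a grey sheet-steel case 150 x 230 x 50 mm (x, y, z), fixed to the table. Origin: centre of its underside, on the table; its x axis points to its back, away from the robot, z up. On its top stand the black relay socket, its pocket's centre 55 mm from the origin toward +y, and the square key switch, its keyhole 60 mm toward -y.
- relay: plug-in relay, a block 36 x 28 x 44 mm (x, y, z), about 60 g: clear cover over a black base, its lowest 6 mm being contacts that fill only 30 x 22 mm. It stands upright on the table. Origin: centre of its underside. Grip it across its 28 mm (its y), with the TCP 35 to 38 mm above the origin so that the tips clear the socket. Fits either way round, its length along the controller's x.
- pocket (a point): centre of the floor of the relay socket's pocket, 54 mm above the table; axes as the controller's. The pocket is 38 x 30 mm (x, y) and 14 mm deep, its edge bevelled 1.5 mm; the socket block, 60 x 46 mm, ends at the mouth, 68 mm above the table. Seated, the relay's underside rests on this point and 30 mm of the relay stands out.
- lever (a joint): angle of the socket's retaining lever, rad: 0 = shut, lying level over the relay toward the front; it starts open, leaning away to the back at 2.0 to 2.4 (upright is 1.57, stop 2.5). It stays where it is left; moving it takes about 1 N at its tip. It cannot shut over a relay that is not fully down; shut, it clears a seated relay by about 1.5 mm.
- lever_hinge (a point): the lever's hinge axis, parallel to the controller's y, 35 mm behind (+x) the pocket's centre and 101.5 mm above the table; it is carried by a steel bracket 46 mm wide, from 30 to 40 mm behind the pocket's centre, up to 6 mm above the axis
- lever_tip (a point): the outer face (top when shut) of the black finger pad at the lever's free end, 55 mm from the hinge; the lever is a steel strip 22 mm wide and 4 mm thick, the pad 26 x 10 x 6 mm. From open, push this face toward the front and then down.
- key_block: wooden key block 116 x 46 x 36 mm (x, y, z), fixed; origin: centre of its underside. Its two slots, for blades lying along its x, are 28 mm either side of the centre on its x axis; the keys' collars rest on its top.
- kiln_key: the kiln key, about 60 g and 65 mm long, standing blade down in one of the two slots of the key block. Origin: on its axis at the underside of its round collar, 18 mm wide and 5 mm high. Below the origin: a round neck 4.4 mm thick and 8 mm long, then the blade, 16 x 4 mm (x, y) and 20 mm long, its last 6 mm tapered. Works either way round.
- key_head (a point): grip point of the kiln key, 25 mm above its origin, axes as the key's: with the TCP here the fingertips clear block and face plate by 6 mm. The flat black head is 28 x 9 x 32 mm (x, y, z), from 5 to 37 mm above the key's origin; grip it across the 9 mm (y).
- round_key: another key with the same blade and a round steel head 22 mm across and 7 mm thick; it stays in the other slot of the block
- keyhole (a point): centre of the slot in the key switch's steel face plate, at its upper face, 64 mm above the table; axes as the controller's. The slot lies along x: 17.6 x 5.6 mm through the 6 mm plate, with a 2.5 mm bevelled lead-in. The plate is fixed: the blade can only turn once it is wholly below it, the key's collar on the plate (or within 2 mm); a turned key is captive.
- pins (a point): middle between two stiff sprung pins in the rotor, one on each side of the blade. The blade's tip meets the first with the collar about 18 mm above the plate, the second at 11 mm. Pushed straight down they resist with some 10 to 20 N; worked to and fro by a little under 1 mm across the slot (the controller's y) while pressing, with about 5 N; rocking it 0.05 to 0.08 rad in yaw helps too.
- rotor (a joint): angle of the key switch's rotor below the plate, rad: 0 at rest (slots in line), growing clockwise seen from above, stop at 1.45. A spring resists with 0.04 N m at rest and 0.11 N m at the stop and turns it back when let go. The blade has 0.1 to 0.2 rad of play and give in the rotor: turn the key about 1.6 rad.
- glue_2: glue bottle, 35 x 47 x 154 mm, loose bystander
- dropper_1: dropper bottle, 28 mm wide, 85 mm high, loose bystander
- dropper_2: dropper bottle, 28 mm wide, 85 mm high, loose bystander
- cup_green_2: small portion cup of green glass, 71 mm wide, 26 mm high, loose bystander
- kitchen_timer: round wind-up timer, 69 mm wide, 43 mm high, loose bystander
There are look-alikes about, which are no part of the job. Of the things that look like the relay, take the one that is farthest from the robot's base at the start.

How it is judged:
By the outcome, as a careful person would: the job done as asked, in the order asked, and still so for the second after the job is handed in, while the arm keeps its last pose, push and grip.
It also fails if it takes over 61 s, if anything falls off the work surface, if the arm or the gripper's body presses on something with over 40 N, if the wrist force passes 120 N, or if a joint passes its speed limit or range.

## Robot

A 6-joint arm with a two-finger parallel gripper is mounted at the origin on the work surface; the furniture and walls round the work are solid. World frame = base frame: x ahead of the robot, y to its left, z up, the work surface at z = 0. Lengths are in m, angles in rad, forces in N, time in s.
With the tool pointing down it reaches from about 0.35 to 0.975 m from the base axis. Payload 4.9 kg.
Tool frame: the origin (TCP) lies between the finger pads, 19 mm behind the fingertips; this is the grasp point; z points along the fingers, x is the direction in which the jaws open and shut, and the axes are right-handed (so a half turn about z gives the same grasp; the last joint's range is limited). The gripper opens to 85 mm and grips with 20 to 120 N. Pads are 22 mm wide; open, the fingers measure 114 mm over their backs; the gripper's body (76 mm by 85 mm) begins 54 mm behind the grasp point. The pads swing forward as they close: fully open they stand 13 mm farther back than shut.
Start: joints at [1.103, 0.053, 1.613, -0, 1.476, -0.119], TCP at [0.214, 0.587, 0.25] pointing down, gripper open.
Joint ranges: [-3.01, 3.01], [-1.01, 2.22], [0.06, 2.58], [-1.02, 4.17], [0.09, 2.62], [-3.14, 3.14]. Speed limits (rad/s): [2.57, 2.57, 3.14, 3.14, 3.14, 3.14].

## Interface

Orientations are given as a unit quaternion [w, x, y, z].
In Python, from plant import state, grab_frame, ticket gives the robot as it stands.
- The arm moves only by the tool carry_out, never from a script. Its argument "moves" is a list that holds one entry, the list of rows, each a list of 7 numbers: the turn, a rotation vector about the tool's x, y, z each as a share of 5 degrees, from -1 to 1, then the shift along the tool's x, y, z each as a share of 0.04 m, from -1 to 1, then the gripper command: -1 is shut, 1 is fully open, values between are in proportion. A call has 1 to 8 rows; each row shifts and turns the commanded pose from where the row before left it, along the tool's axes as they then stand; what a row does not reach is not made up. A row lasts 1/12 s, in which the tool goes at most 41.7 mm and 7.16 degrees, less where a joint would pass 70% of its speed; a pose out of reach is approached as far as the arm can. A call with a number of a shift or a turn outside -1 to 1 is refused whole. A call with a gripper value outside its range is refused whole. The fingers move at their own pace and stop on an object; the grip force is fixed at half the most. Time passes only in rows, so rows that do not move let the fingers close. It gives the time, the measured TCP pose, the force and the opening at its end, in the units of the state.
- state(): the state, without advancing time (a new reading comes with each control period).
- grab_frame(name): name is "scene" or "top" or "wrist"; returns a dict with "frame" (420x560x3 uint8, red, green, blue), "z_map" (420x560 float32, m along the optical axis (not along the pixel's ray), 0 where there is no reading), "K" (3x3 intrinsics, pixels), "world_from_camera" (4x4, takes a point from camera to world coordinates); the wrist camera has in their place "hand_eye" (4x4, takes a point from camera to tool coordinates, whose origin is the TCP and whose axes are the tool frame's). Camera axes: x right, y down, z forward; pixel columns grow to the right and rows downward; lengths in m; the calibration is good to about 2 mm. A picture is of the moment at which its call begins: read the wrist's pose just before it.
- ticket.job_done(): hands the job in, once; it reports no verdict.
The state is a dict: "time": time; "joint_pos": joint angles; "joint_vel": joint speeds; "joint_efforts": joint torques, N m; "tool_pos": TCP position; "tool_rot": TCP orientation; "contact_force": force on the tool from outside, world axes, zero at the start; "ft_torque": the same for the moment, N m; "gripper_width": opening from 0.0 (shut) to 1.0 (fully open).
Only numpy, scipy, OpenCV 4.12 (cv2) and the standard library are available. Lean on these libraries where they do the work, as an engineer would, in place of code of your own. Each camera call takes 0.05 s, during which the arm holds its last target.

## Working session

There is one attempt and no reset: what is moved stays moved. The work goes in short steps, Python scripts to look and compute and a tool call to move; the robot and the scene stay as the last step left them, time stands still between calls to the robot, and variables do not carry over. Pictures are saved under pics/ and viewed, and the job is handed in when it is done.

Besides the shell and the picture viewer there is one more tool, called after "Call:" as name(argument=value, ...), one argument or row to a line, values as JSON. carry_out: Moves the arm, as the interface text tells. Shift numbers are shares of 0.04 m and turn numbers shares of 5 degrees, none past 1 either way. Its arguments: {"type":"object","properties":{"moves":{"type":"array"}},"required":["moves"]}

```bash
ls; mkdir -p pics
python3 - <<'E'
from plant import state, grab_frame, ticket
import cv2, numpy as np
print(state())
for n in ["scene","top","wrist"]:
    f=grab_frame(n); np.savez(f"pics/{n}0.npz",**f)
    cv2.imwrite(f"pics/{n}0.png",cv2.resize(f["frame"][:,:,::-1],(800,600),interpolation=cv2.INTER_CUBIC))
    print(n,f["K"],f.get("world_from_camera",f.get("hand_eye")))
E
```

```text
pics
{'time': 0.0, 'joint_pos': array([ 1.10299650e+00,  5.33726385e-02,  1.61426234e+00,  2.90087511e-05,
        1.47597799e+00, -1.19017698e-01]), 'joint_vel': array([-1.58378968e-03, -2.39724146e-05,  4.79185569e-04,  1.02029717e-03,
        9.51682368e-04, -1.04564182e-03]), 'joint_efforts': array([-2.81617518e-03, -3.93665314e+01, -3.70185649e+01, -3.00660722e-04,
        6.75925883e-03, -4.73925486e-07]), 'tool_pos': array([0.21334223, 0.58685955, 0.24877209]), 'tool_rot': array([ 4.64454313e-04,  8.19071047e-01,  5.73691205e-01, -8.97170135e-04]), 'contact_force': array([ 0.19003381,  0.33732185, -0.50863887]), 'ft_torque': array([ 0.00622624, -0.00396651,  0.00496641]), 'gripper_width': 0.9965980206910889}
scene [[434.85708499   0.         269.88855904]
 [  0.         434.85708499 205.04634761]
 [  0.           0.           1.        ]] [[ 0.07785828 -0.81563865  0.57329894 -0.48750505]
 [-0.99686794 -0.05569093  0.05615003 -0.07205054]
 [-0.01387059 -0.57587508 -0.81742003  1.41972683]
 [ 0.          0.          0.          1.        ]]
top [[455.79270762   0.         275.40944737]
 [  0.         455.79270762 215.79127558]
 [  0.           0.           1.        ]] [[ 0.02731373 -0.98012144  0.19650935  0.16583075]
 [-0.99959484 -0.02520531  0.01322278  0.01566582]
 [-0.00800685 -0.19679089 -0.98041279  1.33268173]
 [ 0.          0.          0.          1.        ]]
wrist [[307.33550762   0.         281.29443355]
 [  0.         307.33550762 205.18310038]
 [  0.           0.           1.        ]] [[ 9.99999511e-01  5.13186185e-04  8.45570194e-04 -1.20265866e-03]
 [-7.17449278e-04  9.64817114e-01  2.62920943e-01 -6.74867433e-02]
 [-6.80893198e-04 -2.62921421e-01  9.64817010e-01 -1.23647414e-01]
 [ 0.00000000e+00  0.00000000e+00  0.00000000e+00  1.00000000e+00]]
```

View pics/scene0.png

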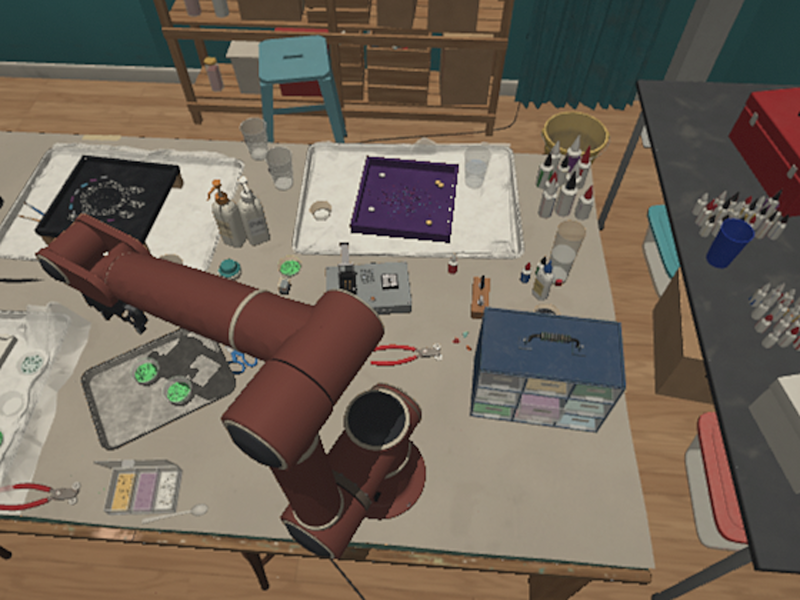

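View pics/top0.png

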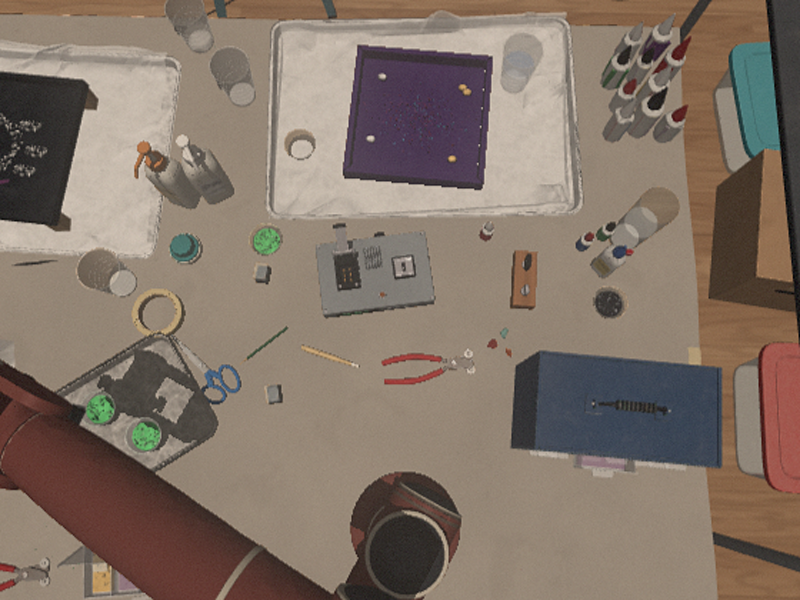

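View pics/wrist0.png

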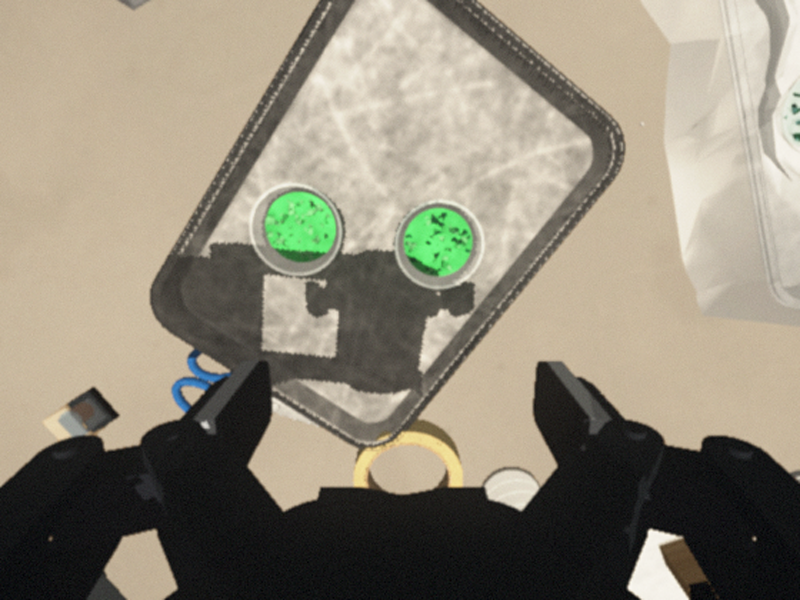

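The top view shows relay-like blocks at (262,273) and (275,394), the controller around (375,273), and the key block at (524,279). I'll measure these next.

```bash
cat > h.py <<'E'
import numpy as np, cv2
from scipy.spatial.transform import Rotation as R
def load(n): return dict(np.load(f"pics/{n}.npz"))
def world_map(f,T=None):
    T=f["world_from_camera"] if T is None else T
    z=f["z_map"];h,w=z.shape
    u,v=np.meshgrid(np.arange(w),np.arange(h))
    K=f["K"]
    P=np.stack([(u-K[0,2])/K[0,0]*z,(v-K[1,2])/K[1,1]*z,z],-1)
    return P@T[:3,:3].T+T[:3,3]
def proj(f,p,T=None):
    T=f["world_from_camera"] if T is None else T
    q=(np.atleast_2d(p)-T[:3,3])@T[:3,:3]
    return np.stack([q[:,0]/q[:,2]*f["K"][0,0]+f["K"][0,2],q[:,1]/q[:,2]*f["K"][1,1]+f["K"][1,2]],-1)
def tool_T(s):
    T=np.eye(4);q=s["tool_rot"];T[:3,:3]=R.from_quat([q[1],q[2],q[3],q[0]]).as_matrix();T[:3,3]=s["tool_pos"];return T
E
python3 - <<'E'
from h import *
f=load("top0");W=world_map(f);s=560/800
for n,(u,v) in dict(relA=(262,271),relB=(275,392),ctl=(325,300),ctl2=(428,290),sw=(404,266),block=(524,280),kh=(524,289),rh=(528,262),timer=(186,247),cup=(266,240),drop=(487,231)).items():
    print(n,W[int(v*s),int(u*s)].round(4))
im=f["frame"][:,:,::-1]
cv2.imwrite("pics/c1.png",cv2.resize(im[150:230,215:310],(760,640)[:2],interpolation=cv2.INTER_CUBIC)[:600])
cv2.imwrite("pics/c2.png",cv2.resize(im[140:240,330:430],(600,600),interpolation=cv2.INTER_CUBIC))
cv2.imwrite("pics/c3.png",cv2.resize(im[150:290,110:210],(428,600),interpolation=cv2.INTER_CUBIC))
E
```

```text
relA [0.4964 0.3048 0.0463]
relB [0.2507 0.2625 0.0481]
ctl [0.4362 0.1727 0.0507]
ctl2 [ 0.4631 -0.0342  0.0464]
sw [0.5108 0.0162 0.0535]
block [ 0.4922 -0.2304  0.0332]
kh [ 0.4718 -0.2283  0.0431]
rh [ 0.522  -0.2328  0.0683]
timer [0.5445 0.465  0.0448]
cup [0.5701 0.3072 0.0147]
drop [ 0.59   -0.1515  0.0559]
```

View pics/c1.png

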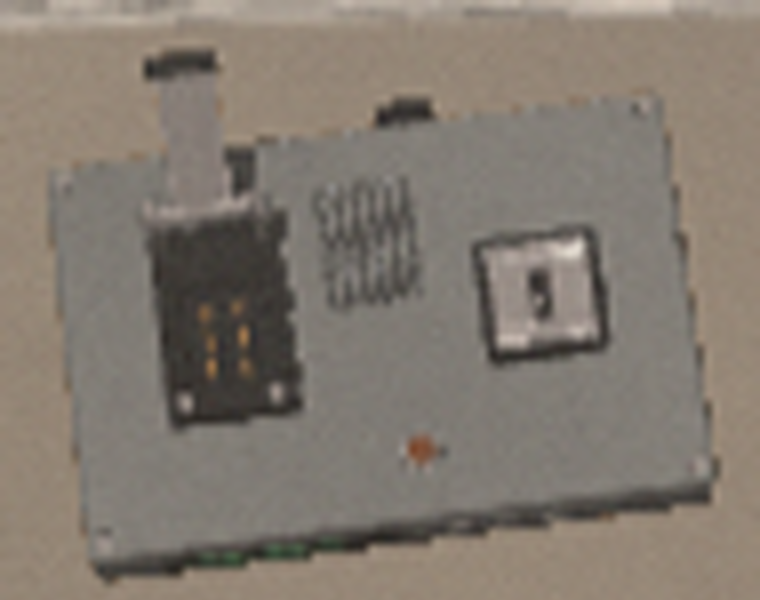

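View pics/c2.png

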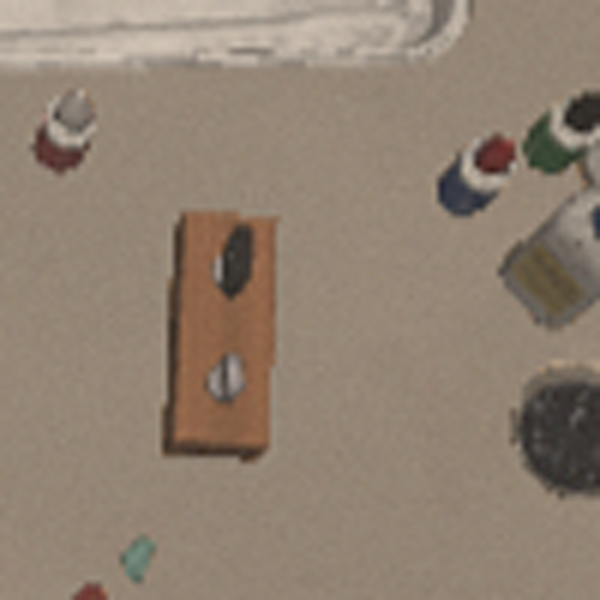

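View pics/c3.png

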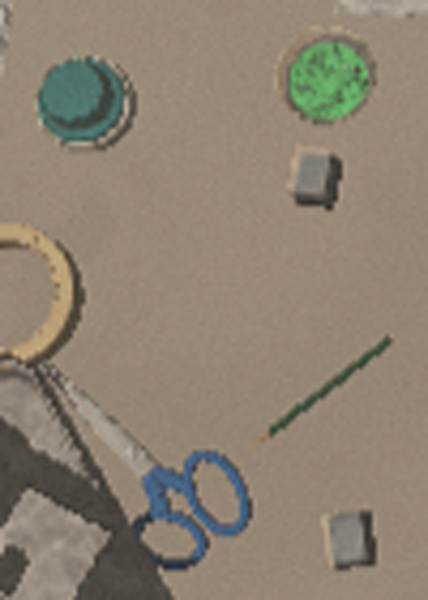

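Run:
```python
from h import *
for cam in ["top0","scene0"]:
    f=load(cam);W=world_map(f)
    def rect(c,r,z0,z1):
        m=(abs(W[...,0]-c[0])<r)&(abs(W[...,1]-c[1])<r)&(W[...,2]>z0)&(W[...,2]<z1)
        p=W[m]; 
        if len(p)<5: print("none");return
        b=cv2.minAreaRect((p[:,:2]*1000).astype(np.float32)); print(cam,len(p),np.round(b[0],1),np.round(b[1],1),round(b[2],1),p[:,2].mean().round(4))
    rect((.496,.305),.035,.036,.06)
    rect((.25,.26),.04,.036,.06)
    rect((.50,.07),.15,.044,.056)
    rect((.49,-.23),.09,.03,.040)
    rect((.52,-.233),.03,.05,.09)
    rect((.47,-.228),.025,.045,.09)
    m=(W[...,2]>.09)&(abs(W[...,0]-.55)<.12)&(abs(W[...,1]-.1)<.1)
    p=W[m];print("lever",len(p),p.min(0).round(3) if len(p) else 0,p.max(0).round(3) if len(p) else 0)
    if len(p):print(p[p[:,2]>p[:,2].max()-.01].mean(0))
```

```text
top0 116 [497.4 308.9] [28.  34.9] 84.3 0.0431
top0 125 [249.  268.8] [35.1 28.3] 8.7 0.0442
top0 3249 [499.8  74.9] [153.8 230.3] 9.4 0.0498
top0 502 [ 497.8 -233.9] [ 47.3 117.1] 87.3 0.0352
top0 42 [ 525.7 -234.2] [ 7.8 28. ] 88.2 0.0686
top0 22 [ 469.5 -229.5] [18.3  9.8] 1.9 0.0571
lever 198 [0.518 0.115 0.091] [0.57  0.154 0.148]
[0.56523725 0.14063948 0.14184894]
scene0 51 [495.7 310.7] [27.5 37.2] 83.1 0.0419
none
scene0 1106 [495.8  74.8] [154.9 228.8] 9.3 0.0486
scene0 196 [ 496.3 -232.9] [ 45.6 120.6] 86.0 0.0341
scene0 24 [ 521.5 -233.6] [30.3  8.7] 2.7 0.0661
scene0 12 [ 467.9 -231.9] [ 6.5 19. ] 76.7 0.0558
lever 114 [0.514 0.113 0.094] [0.569 0.156 0.147]
[0.56155058 0.14387062 0.14038095]
```

```bash
cat >> h.py <<'E'
def plan(cur,tgt,n,g=1,nd=2):
    """cur,tgt=(x,y,z,yawdeg of tool x); n rows; prints rows; returns end pose by same rounding"""
    c=np.array(cur,float);t=np.array(tgt,float);rows=[]
    for i in range(n):
        goal=c+(t-c)/(n-i); a=np.radians(c[3]); d=goal-c
        ex=np.array([np.cos(a),np.sin(a)]);ey=np.array([np.sin(a),-np.cos(a)])
        sh=np.round([d[:2]@ex/.04,d[:2]@ey/.04,-d[2]/.04],nd); tz=round(-d[3]/5,nd)
        assert np.all(abs(sh)<=1) and abs(tz)<=1,(sh,tz)
        rows.append([0,0,tz+0.0,*[float(v)+0.0 for v in sh],g])
        c[:2]+=.04*(sh[0]*ex+sh[1]*ey);c[2]-=.04*sh[2];c[3]-=5*tz
    for k in range(0,n,8): print(str(rows[k:k+8]).replace(' ',''))
    print("end",c.round(4)); return c
def pose(s):
    T=tool_T(s); return np.array([*T[:3,3],np.degrees(np.arctan2(T[1,0],T[0,0]))])
E
python3 - <<'E'
from h import *
from plant import state
s=state();print(pose(s));plan(pose(s),(.497,.309,.19,84.3),11)
E
```

```text
[ 0.21337668  0.58695024  0.249044   70.01533704]
[[0,0,np.float64(-0.26),-0.37,0.82,0.13,1],[0,0,np.float64(-0.26),-0.39,0.81,0.13,1],[0,0,np.float64(-0.26),-0.41,0.8,0.14,1],[0,0,np.float64(-0.26),-0.43,0.8,0.13,1],[0,0,np.float64(-0.26),-0.45,0.78,0.14,1],[0,0,np.float64(-0.26),-0.46,0.78,0.13,1],[0,0,np.float64(-0.26),-0.48,0.76,0.14,1],[0,0,np.float64(-0.26),-0.5,0.75,0.13,1]]
[[0,0,np.float64(-0.26),-0.52,0.74,0.14,1],[0,0,np.float64(-0.26),-0.53,0.73,0.13,1],[0,0,np.float64(-0.26),-0.55,0.72,0.14,1]]
end [ 0.4969  0.3091  0.1898 84.3153]
```

Call:
carry_out(
  moves=[
    [[0,0,-0.26,-0.37,0.82,0.13,1],[0,0,-0.26,-0.39,0.81,0.13,1],[0,0,-0.26,-0.41,0.8,0.14,1],[0,0,-0.26,-0.43,0.8,0.13,1],[0,0,-0.26,-0.45,0.78,0.14,1],[0,0,-0.26,-0.46,0.78,0.13,1],[0,0,-0.26,-0.48,0.76,0.14,1],[0,0,-0.26,-0.5,0.75,0.13,1]],
  ],
)

```text
time: 0.82
tool_pos: [0.4204, 0.3839, 0.2066]
tool_rot: [-0.0, 0.763, 0.646, -0.0]
contact_force: [0.8, -0.0, 0.1]
gripper_width: 0.996
```

Call:
carry_out(
  moves=[
    [[0,0,-0.26,-0.52,0.74,0.14,1],[0,0,-0.26,-0.53,0.73,0.13,1],[0,0,-0.26,-0.55,0.72,0.14,1],[0,0,0,0,0,0,1],[0,0,0,0,0,0,1]],
  ],
)

```text
time: 1.23
tool_pos: [0.4977, 0.308, 0.1899]
tool_rot: [-0.0, 0.742, 0.67, -0.001]
contact_force: [-0.7, 1.4, -1.0]
gripper_width: 1.0
```

```bash
sed -i 's/tz=round(-d\[3\]\/5,nd)/tz=float(round(-d[3]\/5,nd))/' h.py
cat >> h.py <<'E'
def snap(cam,name,scale=1.0,crop=None):
    from plant import state,grab_frame
    s=state();f=grab_frame(cam);f["T"]=tool_T(s)@f["hand_eye"] if cam=="wrist" else f["world_from_camera"]
    np.savez(f"pics/{name}.npz",**f);cv2.imwrite(f"pics/{name}.png",cv2.resize(f["frame"][:,:,::-1],(800,600),interpolation=cv2.INTER_CUBIC))
    return s,f
def rect(W,c,r,z0,z1,lab=""):
    m=(abs(W[...,0]-c[0])<r)&(abs(W[...,1]-c[1])<r)&(W[...,2]>z0)&(W[...,2]<z1);p=W[m]
    if len(p)<5: print(lab,"none");return
    b=cv2.minAreaRect((p[:,:2]*1000).astype(np.float32)); print(lab,len(p),np.round(b[0],1),np.round(b[1],1),round(b[2],1),p[:,2].mean().round(4))
E
python3 - <<'E'
from h import *
s,f=snap("wrist","w1");print(s["time"],pose(s))
W=world_map(f,f["T"])
rect(W,(.497,.309),.035,.036,.06)
E
```

```text
1.2333 [ 0.49773364  0.30795493  0.18986287 84.11127491]
 1128 [497.8 308.5] [27.  34.9] 83.1 0.0435
```

View pics/w1.png

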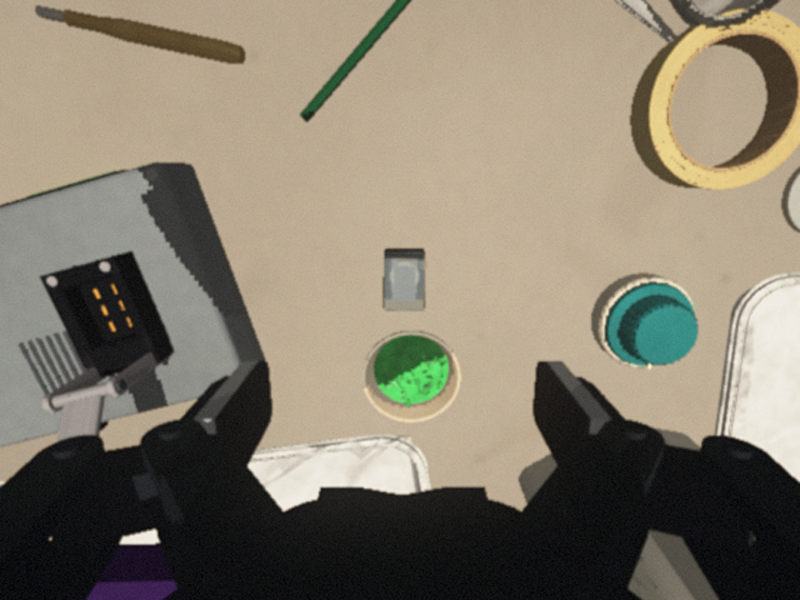

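The relay is at (404,279) and measures (0.498, 0.3085), with its long axis about -6.5°. That agrees with the top camera, so I'll descend and grip it.

Run:
```python
from h import *
from plant import state
s=state();plan(pose(s),(.4978,.3085,.0365,83.7),5,.2)
```

```text
[[0,0,0.02,0.0,0.0,0.77,0.2],[0,0,0.02,0.0,0.0,0.77,0.2],[0,0,0.02,0.0,0.01,0.77,0.2],[0,0,0.02,-0.01,0.0,0.77,0.2],[0,0,0.02,0.0,0.01,0.76,0.2]]
end [4.978e-01 3.085e-01 3.670e-02 8.372e+01]
```

Call:
carry_out(
  moves=[
    [[0,0,0.02,0,0,0.77,0.2],[0,0,0.02,0,0,0.77,0.2],[0,0,0.02,0,0.01,0.77,0.2],[0,0,0.02,0.01,0,0.77,0.2],[0,0,0.02,0,0.01,0.76,0.2],[0,0,0,0,0,0,0.2]],
  ],
)

```text
time: 1.78
tool_pos: [0.4921, 0.3088, 0.0304]
tool_rot: [-0.002, 0.744, 0.669, -0.006]
contact_force: [-1.9, -0.2, -1.4]
gripper_width: 0.599
```

Call:
carry_out(
  moves=[
    [[0,0,0,0,0,0,-1],[0,0,0,0,0,0,-1],[0,0,0,0,0,0,-1],[0,0,0,0,0,0,-1],[0,0,0,0,0,0,-1],[0,0,0,0,0,0,-1]],
  ],
)

```text
time: 2.28
tool_pos: [0.4992, 0.3104, 0.0393]
tool_rot: [0.0, 0.744, 0.668, 0.002]
contact_force: [-0.5, 0.7, 5.7]
gripper_width: 0.314
```

Run:
```python
from h import *
s,f=snap("wrist","w2");print(s["time"],pose(s),s["gripper_width"],s["contact_force"])
```

```text
2.2833 [4.99184996e-01 3.10446995e-01 3.93021955e-02 8.38103657e+01] 0.3143450863483369 [-0.50546303  0.66309927  5.65477531]
```

View pics/w2.png

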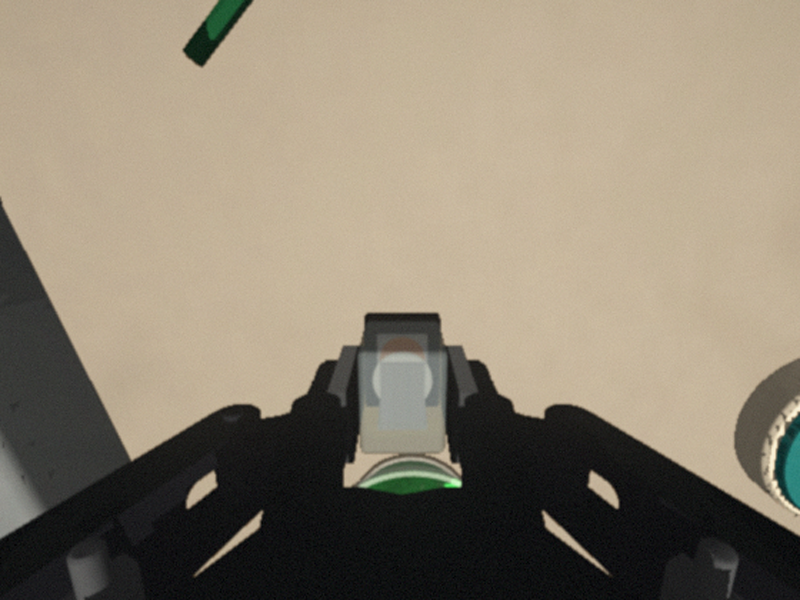

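Call:
carry_out(
  moves=[
    [[0,0,0,0,0,0,-1],[0,0,0,0,0,0,-1]],
  ],
)

```text
time: 2.5
tool_pos: [0.4992, 0.3105, 0.0393]
tool_rot: [0.0, 0.744, 0.668, 0.001]
contact_force: [-2.7, 0.6, 6.5]
gripper_width: 0.314
```

Run:
```python
from h import *
f=load("w1");W=world_map(f,f["T"])
rect(W,(.49,.129),.05,.062,.074,"socket top w1")
f0=load("top0");W0=world_map(f0);rect(W0,(.49,.129),.05,.062,.074,"socket top")
f0=load("scene0");W0=world_map(f0);rect(W0,(.49,.129),.05,.062,.074,"socket scene")
im=cv2.resize(f["frame"][160:300,0:190,::-1],(800,590),interpolation=cv2.INTER_CUBIC);cv2.imwrite("pics/w1c.png",im)
th=np.radians(9.4);o=np.array([.499,.075]);Rm=np.array([[np.cos(th),-np.sin(th)],[np.sin(th),np.cos(th)]])
pk=o+Rm@[0,.055]
print(pk)
q=[[*(pk+Rm@[a,b]),.068] for a,b in [(-.019,-.015),(.019,-.015),(.019,.015),(-.019,.015),(-.03,-.023),(.03,-.023),(.03,.023),(-.03,.023)]]
print(((proj(f,q,f["T"])-[0,160])*4.21).round())
s={}
from plant import state
plan(pose(state()),(.499,.3105,.15,83.8),4,-1)
```

```text
socket top w1 3132 [496.3 128.8] [69.6 48.9] 9.1 0.0671
socket top 234 [494.6 129.5] [70.3 45.8] 8.6 0.0676
socket scene 91 [492.9 129.6] [69.8 42.9] 6.8 0.066
[0.49001707 0.12926147]
[[178. 176.]
 [264. 351.]
 [400. 314.]
 [319. 137.]
 [115. 134.]
 [252. 408.]
 [459. 353.]
 [333.  72.]]
[[0,0,0.0,0.0,0.0,-0.69,-1],[0,0,0.0,0.0,0.0,-0.69,-1],[0,0,0.0,0.0,0.0,-0.69,-1],[0,0,0.0,0.0,-0.01,-0.7,-1]]
end [ 0.4988  0.3105  0.1501 83.806 ]
```

View pics/w1c.png

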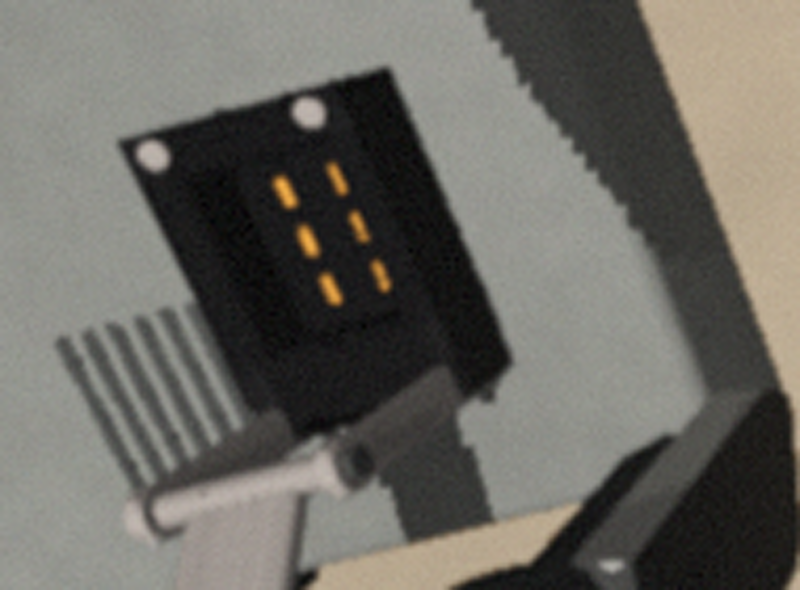

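Call:
carry_out(
  moves=[
    [[0,0,0,0,0,-0.69,-1],[0,0,0,0,0,-0.69,-1],[0,0,0,0,0,-0.69,-1],[0,0,0,0,-0.01,-0.7,-1]],
  ],
)

```text
time: 2.83
tool_pos: [0.4972, 0.3095, 0.1489]
tool_rot: [-0.0, 0.744, 0.668, -0.0]
contact_force: [0.4, -0.4, -1.0]
gripper_width: 0.316
```

Run:
```python
from h import *
from plant import state
s=state();print(pose(s),s["contact_force"]);plan(pose(s),(.515,.205,.19,99.1),5,-1)
```

```text
[ 0.49721395  0.30952257  0.14891714 83.80228262] [ 0.41802202 -0.4034671  -0.9741782 ]
[[0,0,-0.61,-0.51,0.14,-0.21,-1],[0,0,-0.61,-0.52,0.12,-0.2,-1],[0,0,-0.61,-0.52,0.09,-0.21,-1],[0,0,-0.61,-0.53,0.06,-0.2,-1],[0,0,-0.62,-0.53,0.04,-0.21,-1]]
end [ 0.5151  0.2048  0.1901 99.1023]
```

Call:
carry_out(
  moves=[
    [[0,0,-0.61,-0.51,0.14,-0.21,-1],[0,0,-0.61,-0.52,0.12,-0.2,-1],[0,0,-0.61,-0.52,0.09,-0.21,-1],[0,0,-0.61,-0.53,0.06,-0.2,-1],[0,0,-0.62,-0.53,0.04,-0.21,-1],[0,0,0,0,0,0,-1],[0,0,0,0,0,0,-1]],
  ],
)

```text
time: 3.42
tool_pos: [0.5159, 0.2045, 0.1898]
tool_rot: [0.0, 0.65, 0.76, 0.001]
contact_force: [0.0, 0.6, -0.6]
gripper_width: 0.315
```

Run:
```python
from h import *
s,f=snap("wrist","w3");print(s["time"],pose(s),s["gripper_width"],s["contact_force"])
W=world_map(f,f["T"])
rect(W,(.49,.129),.05,.062,.074,"socket top w3")
rect(W,(.50,.07),.15,.044,.056,"ctl")
rect(W,(.509,.016),.028,.058,.068,"switch")
# held relay top in tool coords
Z=f["z_map"];Pt=world_map(f,f["hand_eye"]) 
m=(abs(Pt[...,0])<.02)&(abs(Pt[...,1])<.03)&(Pt[...,2]<.003)&(Pt[...,2]>-.015)
p=Pt[m];print(len(p),p.min(0),p.max(0),np.median(p,0))
rect(Pt,(0,0),.03,-.012,-.001,"relay in tool")
```

```text
3.4167 [ 0.51587147  0.2044936   0.18981367 98.95804418] 0.3154752130938666 [ 0.01991309  0.64328011 -0.55579235]
socket top w3 3234 [496.2 129. ] [69.1 46.9] 9.1 0.0675
ctl 37477 [499.6  74. ] [151.7 230.1] 9.0 0.0498
switch 2971 [509.2  15.2] [43.7 46. ] 9.0 0.0629
5604 [-0.01993858 -0.01808506 -0.01496906] [0.01973094 0.0174486  0.00298766] [-0.00020897 -0.00468574 -0.00438694]
relay in tool 5386 [-0.4 -0.3] [54.1 35.4] 0.1 -0.0047
```

View pics/w3.png

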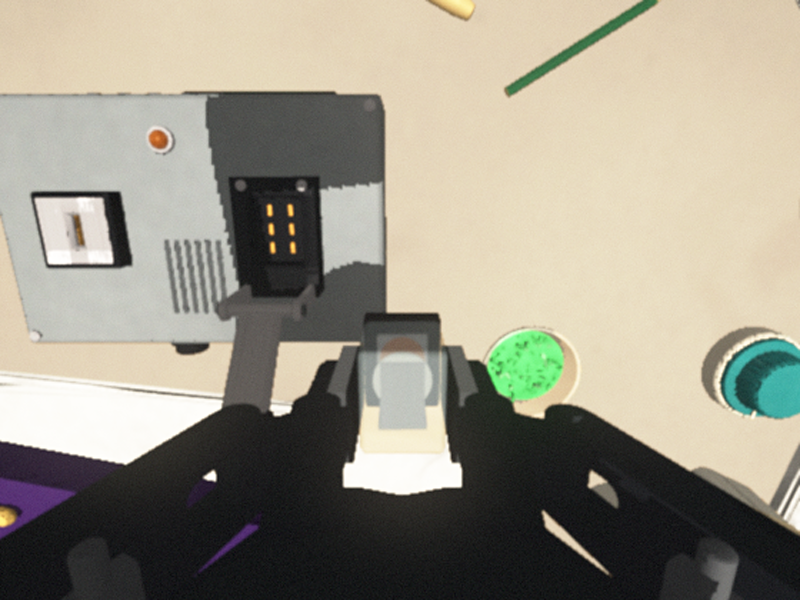

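Run:
```python
from h import *
from plant import state
s=state();c=plan(pose(s),(.4913,.1283,.15,99.0),3,-1);c=plan(c,(.4913,.1283,.112,99.0),3,-1)
```

```text
[[0,0,0.0,-0.6,-0.3,0.33,-1],[0,0,0.0,-0.6,-0.3,0.32,-1],[0,0,0.0,-0.6,-0.3,0.33,-1]]
end [ 0.4911  0.1283  0.15   99.0227]
[[0,0,0.0,0.0,0.0,0.32,-1],[0,0,0.0,0.0,0.0,0.31,-1],[0,0,0.0,0.0,0.0,0.32,-1]]
end [ 0.4911  0.1283  0.112  99.0227]
```

Call:
carry_out(
  moves=[
    [[0,0,-0.01,-0.6,-0.3,0.33,-1],[0,0,0,-0.6,-0.3,0.32,-1],[0,0,0,-0.6,-0.3,0.33,-1],[0,0,0,0,0,0.32,-1],[0,0,0,0,0,0.31,-1],[0,0,0,0,0,0.3,-1],[0,0,0,0,0,0,-1],[0,0,0,0,0,0,-1]],
  ],
)

```text
time: 4.13
tool_pos: [0.4909, 0.1293, 0.1117]
tool_rot: [-0.001, 0.648, 0.762, -0.001]
contact_force: [0.2, -0.3, -1.2]
gripper_width: 0.315
```

Run:
```python
from h import *
s,f=snap("wrist","w4");print(s["time"],pose(s),s["gripper_width"],s["contact_force"])
s,f=snap("scene","s4")
cv2.imwrite("pics/s4.png",cv2.resize(f["frame"][160:240,200:310,::-1],(800,582),interpolation=cv2.INTER_CUBIC))
```

```text
4.1333 [ 0.49088672  0.12925066  0.11174481 99.24058003] 0.31532191550675315 [ 0.15109232 -0.33476342 -1.18175193]
```

View pics/w4.png

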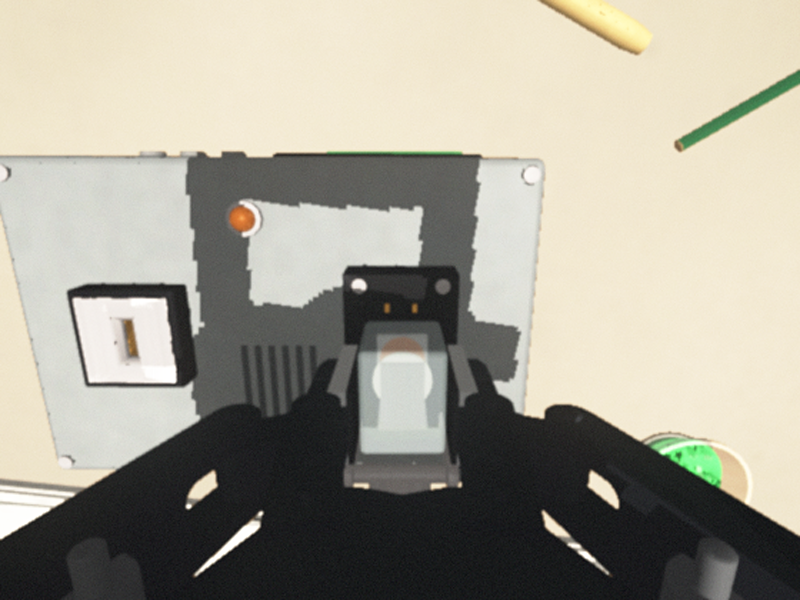

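Run:
```python
from h import *
f=load("w4");W=world_map(f,f["T"]);Pt=world_map(f,f["hand_eye"])
rect(W,(.50,.07),.15,.045,.055,"ctl")
rect(W,(.509,.016),.028,.058,.068,"switch")
rect(W,(.47,.128),.04,.062,.072,"socket front part")
# in tool coords: controller top ~ .0617 below
rect(Pt,(.055,0),.18,.056,.067,"ctl in tool")
from plant import state
c=plan(pose(state()),(.4911,.1286,.088,99.0),6,-1)
```

```text
ctl 52818 [498.  74.] [148.6 231.3] 9.8 0.0497
switch 5127 [509.4  15. ] [45.  45.4] 9.1 0.0629
socket front part 2446 [476.  125.9] [29.9 46.1] 9.1 0.0675
ctl in tool 40649 [-33.2  -2.7] [184.5 146.5] 0.3 0.062
[[0,0,0.01,0.0,0.0,0.11,-1],[0,0,0.01,0.0,0.0,0.1,-1],[0,0,0.01,0.0,-0.01,0.11,-1],[0,0,0.01,0.0,0.0,0.1,-1],[0,0,0.0,0.0,-0.01,0.11,-1],[0,0,0.01,-0.01,0.0,0.1,-1]]
end [4.91300e-01 1.28600e-01 8.82000e-02 9.89773e+01]
```

Call:
carry_out(
  moves=[
    [[0,0,0.01,0,0,0.11,-1],[0,0,0.01,0,0,0.1,-1],[0,0,0.01,0,0,0.11,-1],[0,0,0.01,0,0,0.1,-1],[0,0,0,0,0,0.11,-1],[0,0,0,0,0,0.1,-1],[0,0,0,0,0,0,-1],[0,0,0,0,0,0,-1]],
  ],
)

```text
time: 4.9
tool_pos: [0.4917, 0.1284, 0.0932]
tool_rot: [-0.001, 0.65, 0.76, -0.001]
contact_force: [-19.3, -2.9, 34.4]
gripper_width: 0.313
```

Call:
carry_out(
  moves=[
    [[0,0,0,0,0,-0.1,-1],[0,0,0,0,0,0,0],[0,0,0,0,0,0,0],[0,0,0,0,0,0,0.1],[0,0,0,0,0,-0.3,0.1],[0,0,0,0,-0.4,-0.7,0.1],[0,0,0,0,-0.6,-0.7,-1],[0,0,0,0,-0.6,-0.7,-1]],
  ],
)

```text
time: 5.57
tool_pos: [0.4272, 0.1182, 0.1885]
tool_rot: [-0.001, 0.65, 0.76, -0.001]
contact_force: [0.5, -0.2, 0.3]
gripper_width: 0.278
```

Run:
```python
from h import *
s,f=snap("wrist","w5");print(s["time"],pose(s),s["gripper_width"],s["contact_force"])
W=world_map(f,f["T"]);rect(W,(.491,.128),.04,.085,.112,"relay")
s,f=snap("scene","s5")
W=world_map(f,f["T"]);rect(W,(.491,.128),.03,.085,.112,"relay scene")
cv2.imwrite("pics/s5.png",cv2.resize(f["frame"][160:240,200:310,::-1],(800,582),interpolation=cv2.INTER_CUBIC))
```

```text
5.5667 [ 0.42716793  0.11818234  0.18845742 98.9587163 ] 0.27760712957645506 [ 0.47055578 -0.15630193  0.28765391]
relay 2250 [501.6 130.5] [56.2 43.4] 8.2 0.0982
relay scene none
```

View pics/w5.png

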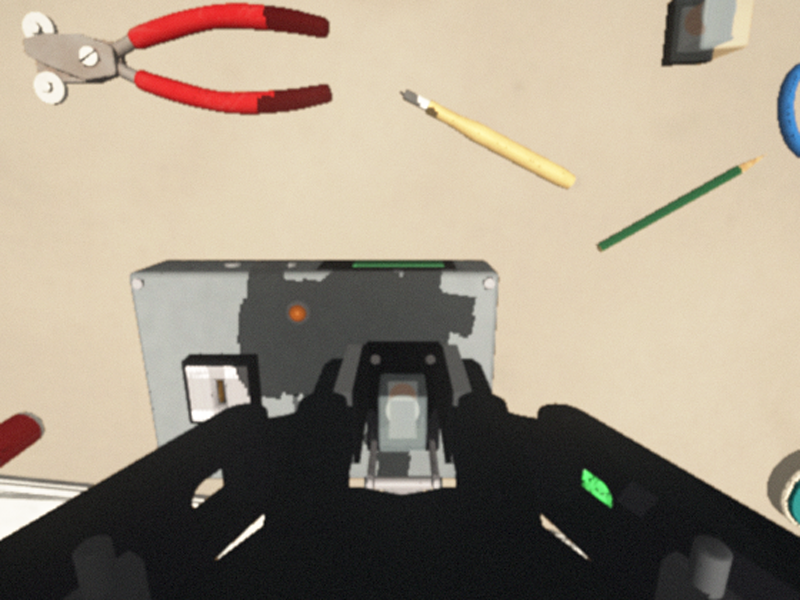

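View pics/s5.png

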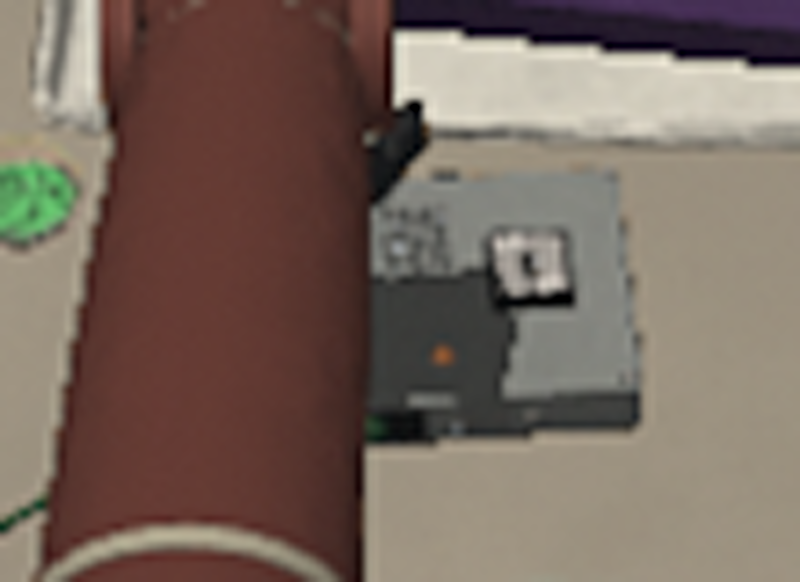

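Seated: the relay top measures z = 0.0982 and should be 0.098. The lever leans back at roughly 2.3 rad, so I'll go over it and come down behind.

Run:
```python
from h import *
from plant import state
a=np.radians(9);u=np.array([np.cos(a),np.sin(a)]);hg=np.array([.491,.1283])+.035*u
P=lambda x,z:(*(hg+u*x),z,99.0)
c=plan(pose(state()),P(.074,.192),6,-1)
c=plan(c,P(.074,.1505),2,-1)
print()
c=plan(c,P(-.019,.1505),6,-1)
c=plan(c,P(-.039,.1305),2,-1)
c=plan(c,P(-.039,.1215),2,-1)
```

```text
[[0,0,0.0,0.0,0.71,0.01,-1],[0,0,0.0,0.0,0.72,0.01,-1],[0,0,0.0,0.0,0.71,0.01,-1],[0,0,0.0,0.0,0.72,0.01,-1],[0,0,0.0,0.0,0.71,0.0,-1],[0,0,0.0,0.0,0.72,0.01,-1]]
end [ 0.5987  0.1454  0.1919 98.9795]
[[0,0,0.0,0.0,0.0,0.52,-1],[0,0,0.0,0.0,0.0,0.52,-1]]
end [ 0.5987  0.1454  0.1503 98.9795]

[[0,0,0.0,0.0,-0.39,0.0,-1],[0,0,0.0,0.0,-0.39,0.0,-1],[0,0,0.0,0.0,-0.39,0.0,-1],[0,0,0.0,0.0,-0.39,0.0,-1],[0,0,0.0,0.0,-0.38,0.0,-1],[0,0,0.0,0.0,-0.39,0.0,-1]]
end [ 0.5066  0.1308  0.1503 98.9795]
[[0,0,0.0,0.0,-0.25,0.25,-1],[0,0,0.0,0.0,-0.25,0.25,-1]]
end [ 0.4869  0.1277  0.1303 98.9795]
[[0,0,0.0,0.0,0.0,0.11,-1],[0,0,0.0,0.0,0.0,0.11,-1]]
end [ 0.4869  0.1277  0.1215 98.9795]
```

Call:
carry_out(
  moves=[
    [[0,0,0,0,0.71,0,-1],[0,0,0,0,0.72,0,-1],[0,0,0,0,0.71,0,-1],[0,0,0,0,0.72,0,-1],[0,0,0,0,0.71,0,-1],[0,0,0,0,0.72,0,-1],[0,0,0,0,0,0,-1]],
  ],
)

```text
time: 6.25
tool_pos: [0.6011, 0.1452, 0.1859]
tool_rot: [-0.0, 0.65, 0.76, -0.0]
contact_force: [-0.7, -0.6, -0.2]
gripper_width: 0.001
```

Run:
```python
from h import *
s,f=snap("wrist","w6");print(s["time"],pose(s),s["gripper_width"],s["contact_force"])
W=world_map(f,f["T"]);m=(W[...,2]>.105)&(W[...,2]<.16)&(W[...,0]<.58)&(W[...,0]>.5)&(abs(W[...,1]-.135)<.04)
a=np.radians(9);u=np.array([np.cos(a),np.sin(a)]);hg=np.array([.491,.1283])+.035*u
p=W[m];q=np.c_[(p[:,:2]-hg)@u,(p[:,:2]-hg)@[-u[1],u[0]],p[:,2]]
for z in np.arange(.105,.155,.005):
    k=q[abs(q[:,2]-z)<.0025]
    if len(k):print(round(z,3),len(k),k.min(0).round(3),k.max(0).round(3))
```

```text
6.25 [ 0.60106055  0.14523687  0.1859065  98.93603124] 0.0008518110384200959 [-0.72939623 -0.60951331 -0.2420885 ]
0.105 351 [-0.004 -0.02   0.105] [0.005 0.021 0.107]
0.11 302 [-0.001 -0.019  0.108] [0.01  0.02  0.112]
0.115 340 [ 0.008 -0.011  0.113] [0.015 0.011 0.117]
0.12 336 [ 0.013 -0.011  0.118] [0.022 0.01  0.122]
0.125 367 [ 0.019 -0.011  0.123] [0.026 0.011 0.127]
0.13 372 [ 0.023 -0.011  0.128] [0.032 0.011 0.132]
0.135 387 [ 0.029 -0.013  0.133] [0.038 0.012 0.137]
0.14 611 [ 0.034 -0.013  0.138] [0.045 0.012 0.142]
0.145 199 [ 0.04  -0.012  0.143] [0.045 0.012 0.144]
```

View pics/w6.png

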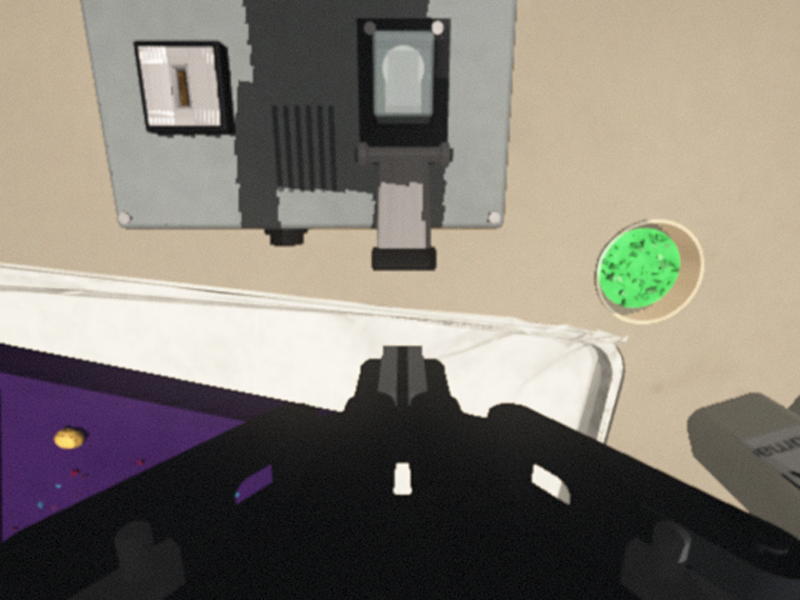

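Call:
carry_out(
  moves=[
    [[0,0,0,0,0,0.45,-1],[0,0,0,0,0,0.44,-1],[0,0,0,0,-0.35,0,-1],[0,0,0,0,-0.4,0,-1],[0,0,0,0,-0.4,0,-1],[0,0,0,0,-0.4,0,-1]],
  ],
)

```text
time: 6.8
tool_pos: [0.5368, 0.1354, 0.1537]
tool_rot: [0.002, 0.65, 0.76, 0.002]
contact_force: [1.5, -0.5, 2.1]
gripper_width: -0.001
```

Call:
carry_out(
  moves=[
    [[0,0,0,0,-0.4,0,-1],[0,0,0,0,-0.4,0,-1],[0,0,0,0,-0.25,0.25,-1],[0,0,0,0,-0.25,0.25,-1],[0,0,0,0,0,0,-1]],
  ],
)

```text
time: 7.22
tool_pos: [0.4854, 0.1274, 0.1318]
tool_rot: [0.002, 0.65, 0.76, 0.002]
contact_force: [-0.8, -0.3, 0.9]
gripper_width: -0.002
```

Run:
```python
from h import *
s,f=snap("wrist","w7");print(s["time"],pose(s),s["gripper_width"],s["contact_force"])
a=np.radians(9);u=np.array([np.cos(a),np.sin(a)]);hg=np.array([.491,.1283])+.035*u
print((pose(s)[:2]-hg)@u)
```

```text
7.2167 [ 0.48535262  0.12739529  0.13175216 98.95338314] -0.0024364479409776886 [-0.75388827 -0.31741031  0.87728915]
-0.04071938187088063
```

View pics/w7.png

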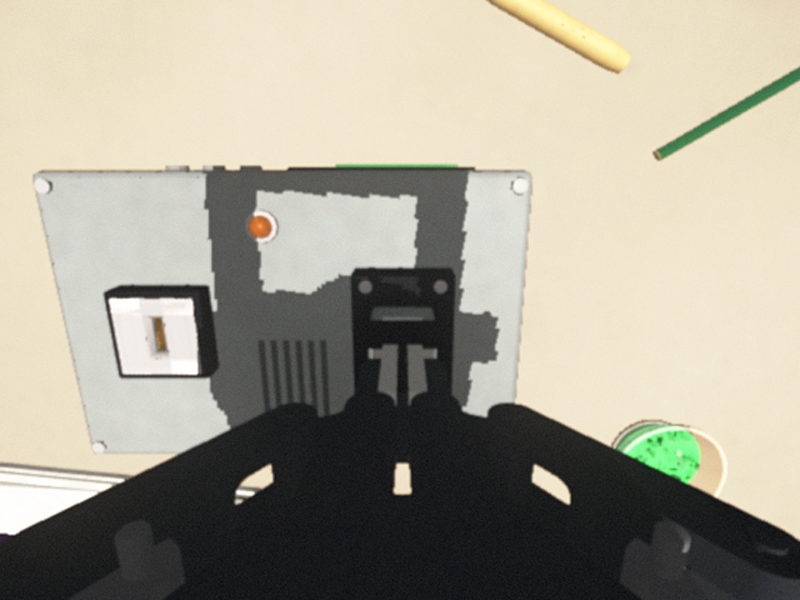

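Call:
carry_out(
  moves=[
    [[0,0,0,0,-0.05,0.12,-1],[0,0,0,0,0,0.12,-1],[0,0,0,0,0,0.12,-1],[0,0,0,0,0,0,-1],[0,0,0,0,0,0,-1]],
  ],
)

```text
time: 7.68
tool_pos: [0.4831, 0.127, 0.1225]
tool_rot: [-0.001, 0.649, 0.76, -0.001]
contact_force: [-14.9, -1.7, 29.1]
gripper_width: 0.003
```

Call:
carry_out(
  moves=[
    [[0,0,0,0,0,-0.4,-1],[0,0,0.2,0,-0.2,-0.8,0.2],[0,0,0.2,-0.7,-0.2,-0.8,0.2],[0,0,0.2,-0.9,0,0,0.2],[0,0,0.2,-0.9,0,0,0.2],[0,0,0.2,0,0,0,0.2]],
  ],
)

```text
time: 8.18
tool_pos: [0.4794, 0.0222, 0.1966]
tool_rot: [0.001, 0.684, 0.729, -0.001]
contact_force: [-0.2, 0.3, 0.5]
gripper_width: 0.604
```

Run:
```python
from h import *
s,f=snap("wrist","w8");print(s["time"],pose(s),s["gripper_width"],s["contact_force"])
W=world_map(f,f["T"]);m=(W[...,2]>.1)&(W[...,2]<.16)&(abs(W[...,0]-.5)<.08)&(abs(W[...,1]-.135)<.04)
a=np.radians(9);u=np.array([np.cos(a),np.sin(a)]);hg=np.array([.491,.1283])+.035*u
p=W[m];q=np.c_[(p[:,:2]-hg)@u,(p[:,:2]-hg)@[-u[1],u[0]],p[:,2]]
for x in np.arange(-.06,.01,.01):
    k=q[(abs(q[:,0]-x)<.004)&(abs(q[:,1])<.01)]
    if len(k):print(x.round(3),len(k),np.median(k[:,2]).round(4))
rect(W,(.50,.07),.15,.045,.055,"ctl")
rect(W,(.509,.016),.028,.058,.068,"switch")
plan(pose(s),(.50,-.22,.21,87.5),7,.2)
```

```text
8.1833 [4.79412178e-01 2.21727862e-02 1.96554751e-01 9.36183536e+01] 0.6037475326548041 [-0.23141784  0.28234941  0.51617653]
-0.06 186 0.1049
-0.05 251 0.1041
-0.04 274 0.1035
-0.03 257 0.1037
-0.02 245 0.1035
-0.01 238 0.1035
0.0 208 0.1043
ctl 26981 [498.9  73.6] [150.9 229.7] 9.0 0.0498
switch 2209 [509.1  14.7] [44.2 44.1] 9.1 0.0632
[[0,0,0.17,-0.87,0.02,-0.05,0.2],[0,0,0.18,-0.87,0.03,-0.05,0.2],[0,0,0.17,-0.87,0.05,-0.05,0.2],[0,0,0.18,-0.86,0.06,-0.05,0.2],[0,0,0.17,-0.86,0.07,-0.05,0.2],[0,0,0.18,-0.87,0.08,-0.04,0.2],[0,0,0.17,-0.86,0.1,-0.05,0.2]]
end [ 0.5001 -0.22    0.2102 87.5184]
```

View pics/w8.png

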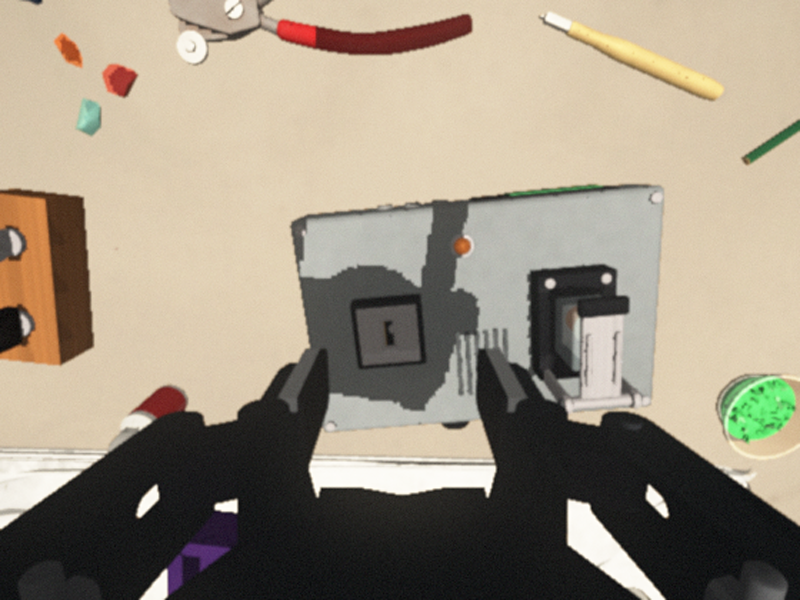

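The lever is level (z 0.1035 along its length), with the relay under it. Now the key block.

Call:
carry_out(
  moves=[
    [[0,0,0.17,-0.87,0.1,-0.05,0.2],[0,0,0.18,-0.87,0.13,-0.05,0.2],[0,0,0.17,-0.87,0.15,-0.05,0.2],[0,0,0.18,-0.86,0.17,-0.05,0.2],[0,0,0.17,-0.86,0.18,-0.05,0.2],[0,0,0.18,-0.87,0.18,-0.04,0.2],[0,0,0.17,-0.86,0.2,-0.05,0.2],[0,0,0,0,0,0,0.2]],
  ],
)

```text
time: 8.9
tool_pos: [0.53, -0.2187, 0.2093]
tool_rot: [0.0, 0.722, 0.692, -0.001]
contact_force: [-1.1, -0.1, -0.1]
gripper_width: 0.599
```

Call:
carry_out(
  moves=[
    [[0,0,0,0,0,0,0.2]],
  ],
)

```text
time: 8.98
tool_pos: [0.5293, -0.215, 0.2087]
tool_rot: [-0.001, 0.721, 0.693, -0.0]
contact_force: [-0.3, 0.6, -0.1]
gripper_width: 0.604
```

Run:
```python
from h import *
s,f=snap("wrist","w9");print(s["time"],pose(s),s["gripper_width"],s["contact_force"])
W=world_map(f,f["T"])
rect(W,(.496,-.233),.09,.03,.0385,"block")
rect(W,(.524,-.234),.03,.06,.09,"kiln head top")
rect(W,(.524,-.234),.03,.045,.09,"kiln head")
rect(W,(.468,-.231),.02,.045,.09,"round head")
```

```text
8.9833 [ 0.52931306 -0.21496388  0.2087252  87.79348014] 0.6044448707711252 [-0.32431659  0.64384211 -0.12233768]
block 4998 [ 522.2 -225.6] [174.1  89.9] 22.0 0.0358
kiln head top 337 [ 526.  -236.3] [ 9.5 28. ] 86.3 0.0715
kiln head 383 [ 526.  -236.3] [ 9.5 28. ] 86.3 0.0695
round head 216 [ 470.5 -233.3] [ 7.2 20.9] 87.2 0.0596
```

View pics/w9.png

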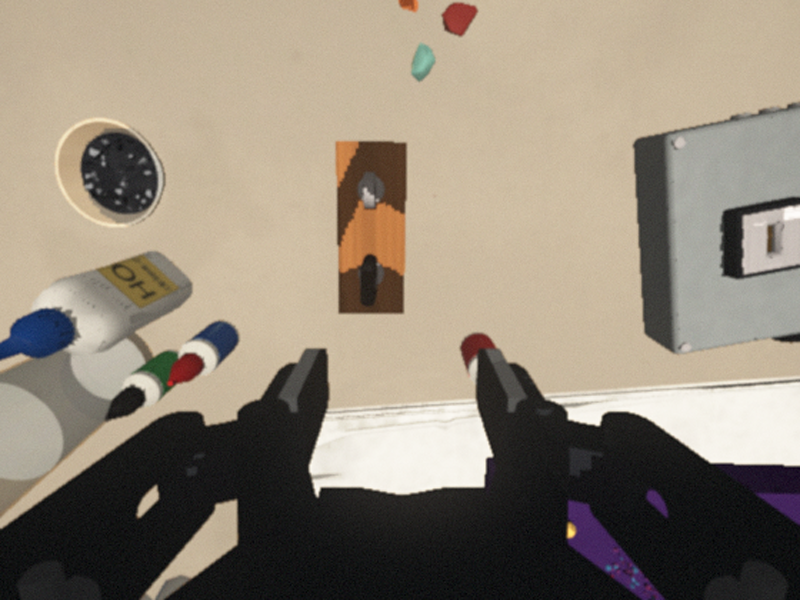

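Run:
```python
from h import *
from plant import state
f=load("top0");W=world_map(f)
m=(W[...,2]>.05)&(abs(W[...,0]-.526)<.15)&(abs(W[...,1]+.2355)<.15)&~((abs(W[...,0]-.49)<.06)&(abs(W[...,1]+.234)<.03))
n,l,st,ce=cv2.connectedComponentsWithStats(m.astype(np.uint8))
for i in range(1,n):
    p=W[l==i]
    if len(p)>5: print(len(p),p.min(0).round(3),p.max(0).round(3))
s=state();print(pose(s))
c=plan(pose(s),(.526,-.2355,.09,87.0),5,-.2);c=plan(c,(.526,-.2355,.0605,87.0),2,-.2)
```

```text
53 [ 0.586 -0.167  0.05 ] [ 0.604 -0.143  0.087]
53 [ 0.566 -0.368  0.05 ] [ 0.59  -0.35   0.086]
72 [ 0.521 -0.385  0.05 ] [ 0.55  -0.375  0.109]
[ 0.52914872 -0.21388685  0.20866148 87.87566009]
[[0,0,0.04,-0.11,-0.01,0.59,-0.2],[0,0,0.03,-0.11,-0.01,0.59,-0.2],[0,0,0.04,-0.11,-0.01,0.6,-0.2],[0,0,0.03,-0.11,-0.01,0.59,-0.2],[0,0,0.04,-0.1,-0.02,0.6,-0.2]]
end [ 0.5258 -0.2354  0.0899 86.9757]
[[0,0,0.0,0.0,0.0,0.37,-0.2],[0,0,0.0,0.0,0.0,0.36,-0.2]]
end [ 5.25800e-01 -2.35400e-01  6.07000e-02  8.69757e+01]
```

Call:
carry_out(
  moves=[
    [[0,0,0.04,-0.11,-0.01,0.59,-0.2],[0,0,0.03,-0.11,-0.01,0.59,-0.2],[0,0,0.04,-0.11,-0.01,0.6,-0.2],[0,0,0.03,-0.11,-0.01,0.59,-0.2],[0,0,0.04,-0.1,-0.02,0.6,-0.2],[0,0,0,0,0,0,-0.2],[0,0,0,0,0,0,-0.2]],
  ],
)

```text
time: 9.62
tool_pos: [0.5249, -0.2339, 0.0894]
tool_rot: [-0.002, 0.725, 0.689, -0.0]
contact_force: [0.3, -0.3, -0.7]
gripper_width: 0.399
```

Run:
```python
from h import *
s,f=snap("wrist","w10");print(s["time"],pose(s),s["gripper_width"],s["contact_force"])
Pt=world_map(f,f["hand_eye"])
rect(Pt,(0,0),.022,.008,.03,"head in tool")
m=(abs(Pt[...,0])<.012)&(abs(Pt[...,1])<.025)&(Pt[...,2]<.03)&(Pt[...,2]>0);p=Pt[m];print(len(p),p.min(0),p.max(0))
plan(pose(s),(.526,-.2355,.0605,87.0),2,-.2)
```

```text
9.6167 [ 0.52491298 -0.23394257  0.08943792 87.07161476] 0.398564223909684 [ 0.25771917 -0.31793252 -0.69896905]
head in tool 1318 [0.2 0.7] [27.4 43.9] 89.1 0.0168
1000 [-0.00755837 -0.01291046  0.0149838 ] [0.00176002 0.01447277 0.02988039]
[[0,0,0.01,-0.02,0.01,0.36,-0.2],[0,0,0.0,-0.02,0.02,0.36,-0.2]]
end [ 5.26000e-01 -2.35600e-01  6.06000e-02  8.70216e+01]
```

View pics/w10.png

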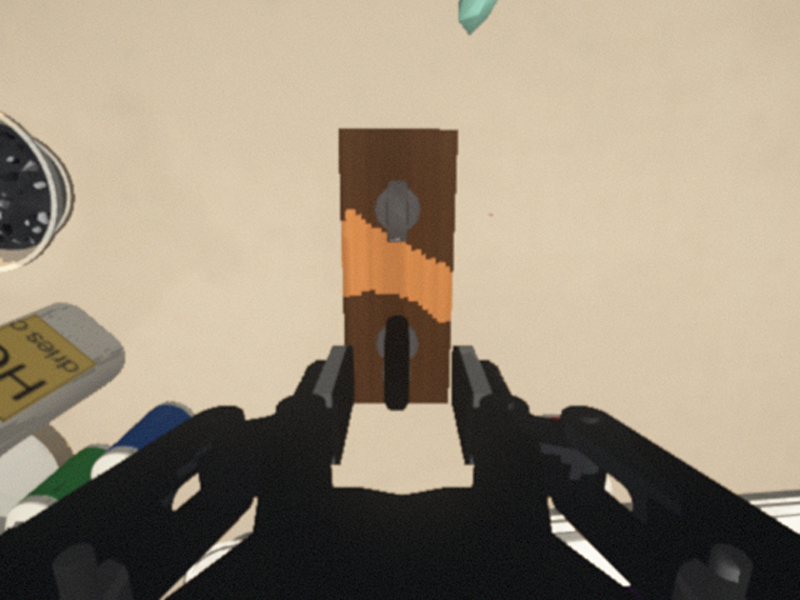

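Call:
carry_out(
  moves=[
    [[0,0,0,-0.04,0.01,0.36,-0.2],[0,0,0,-0.03,0.01,0.36,-0.2],[0,0,0,0,0,0,-0.2],[0,0,0,0,0,0,-1],[0,0,0,0,0,0,-1],[0,0,0,0,0,0,-1],[0,0,0,0,0,0,-1],[0,0,0,0,0,0,-1]],
  ],
)

```text
time: 10.33
tool_pos: [0.528, -0.238, 0.0645]
tool_rot: [0.0, 0.726, 0.688, 0.002]
contact_force: [-0.0, 5.7, 3.8]
gripper_width: 0.09
```

Call:
carry_out(
  moves=[
    [[0,0,0,0,0,0,-1]],
  ],
)

```text
time: 10.42
tool_pos: [0.528, -0.238, 0.0645]
tool_rot: [0.0, 0.726, 0.688, 0.002]
contact_force: [0.5, 6.0, 3.0]
gripper_width: 0.093
```

Call:
carry_out(
  moves=[
    [[0,0,0,0.03,0,0,-1],[0,0,0,0,0,-0.2,-1],[0,0,0,0,0,-0.3,-1],[0,0,0,0,0,-0.4,-1],[0,0,0,0,0,-0.5,-1],[0,0,0,0,0,-0.5,-1],[0,0,0,0,0,-0.6,-1],[0,0,0,0,0,-0.6,-1]],
  ],
)

```text
time: 11.08
tool_pos: [0.5265, -0.2384, 0.1889]
tool_rot: [0.0, 0.726, 0.688, -0.0]
contact_force: [0.6, -0.0, -1.1]
gripper_width: 0.096
```

Call:
carry_out(
  moves=[
    [[0,0,0,0,0,0,-1],[0,0,0,0,0,0,-1]],
  ],
)

```text
time: 11.25
tool_pos: [0.528, -0.2391, 0.19]
tool_rot: [0.003, 0.726, 0.688, 0.0]
contact_force: [-0.1, -0.5, -1.7]
gripper_width: 0.093
```

Run:
```python
from h import *
s,f=snap("wrist","w11");print(s["time"],pose(s),s["gripper_width"],s["contact_force"])
Pt=world_map(f,f["hand_eye"])
m=(abs(Pt[...,0])<.012)&(abs(Pt[...,1])<.025)&(Pt[...,2]<.04)&(Pt[...,2]>-.02);p=Pt[m];print(len(p),p.min(0),p.max(0))
cv2.imwrite("pics/w11c.png",cv2.resize(f["frame"][200:360,200:360,::-1],(600,600),interpolation=cv2.INTER_CUBIC))
```

```text
11.25 [ 0.52795693 -0.23912291  0.18997642 86.95132072] 0.09263265225394983 [-0.13730977 -0.4651838  -1.65248187]
3229 [-0.01191379 -0.01632881 -0.01997717] [0.01198941 0.01203475 0.03985238]
```

View pics/w11.png

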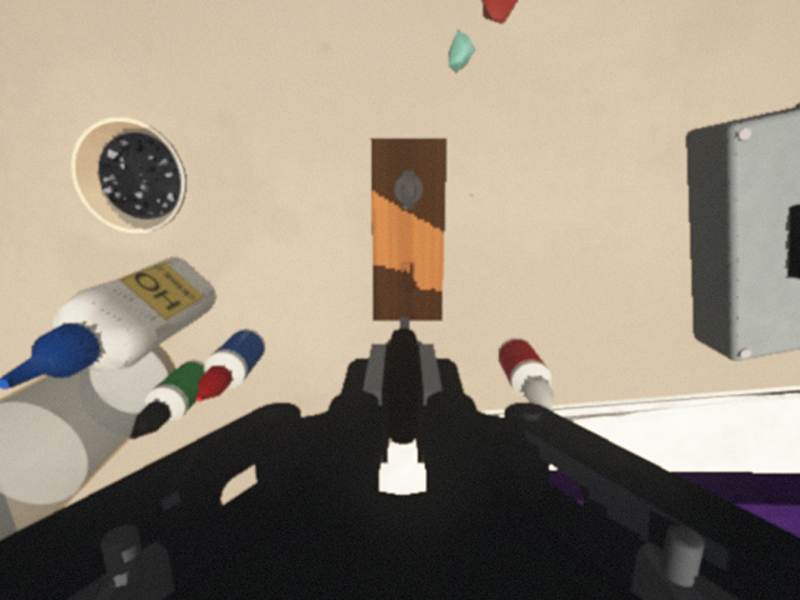

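View pics/w11c.png

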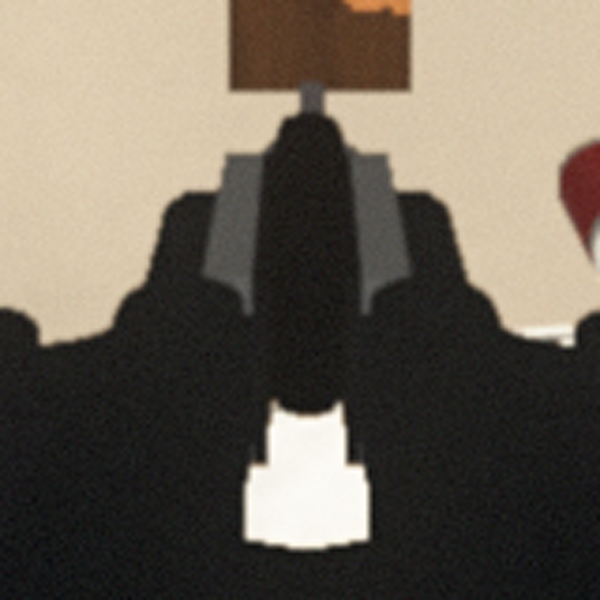

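Run:
```python
from h import *
f=load("w11");Pt=world_map(f,f["hand_eye"]);d=f["z_map"]
x,y,z=Pt[...,0],Pt[...,1],Pt[...,2]
m=(abs(x)<.006)&(z<-.003)&(z>-.02)&(abs(y)<.03)
p=Pt[m];print("head top",len(p),p.min(0).round(4),p.max(0).round(4),np.median(p,0).round(4))
rect(Pt[m][None],(0,0),.03,-.02,-.003,"rect")
v,u=np.nonzero(m);print(u.min(),u.max(),v.min(),v.max())
# blade px
for vv in range(218,236):
    row=[(int(uu),Pt[vv,uu].round(4).tolist()) for uu in range(276,292) if d[vv,uu]<.19]
    print(vv,len(row),row[0] if row else '',row[-1] if row else '')
# expected projection of blade tip corners if key upright, TCP 28.5 above origin, centered
q=np.array([[0,-.008,.0505],[0,-.008,.05],[-.002,-.008,.0505],[.002,-.008,.0505],[0,-.005,.0565],[0,-.014,-.0085],[0,.014,-.0085]])
print(proj(f,q,f["hand_eye"]).round(1))
```

```text
head top 1843 [-0.006  -0.0163 -0.0199] [ 0.006  0.012 -0.003] [-0.0001 -0.0047 -0.0083]
rect 1843 [-0.3 -2.1] [12.  28.3] 1.6 -0.0107
268 299 249 324
218 0  
219 0  
220 0  
221 0  
222 7 (280, [-0.0015, -0.0096, 0.0513]) (286, [0.0021, -0.0095, 0.0516])
223 7 (280, [-0.0015, -0.0099, 0.0485]) (286, [0.0021, -0.01, 0.0485])
224 7 (280, [-0.0015, -0.0098, 0.0472]) (286, [0.002, -0.0097, 0.0474])
225 7 (280, [-0.0015, -0.0102, 0.0443]) (286, [0.002, -0.0101, 0.0443])
226 7 (280, [-0.0015, -0.0098, 0.0437]) (286, [0.002, -0.0095, 0.0443])
227 7 (280, [-0.0015, -0.01, 0.0412]) (286, [0.0019, -0.01, 0.0413])
228 7 (280, [-0.0015, -0.0104, 0.0384]) (286, [0.0019, -0.0102, 0.039])
229 7 (280, [-0.0014, -0.0101, 0.0377]) (286, [0.0019, -0.0098, 0.0383])
230 8 (279, [-0.0019, -0.0154, 0.0213]) (286, [0.0016, -0.0154, 0.0213])
231 13 (276, [-0.0009, -0.0678, -0.1237]) (288, [0.0026, -0.0153, 0.0202])
232 14 (276, [-0.0033, -0.0155, 0.0181]) (289, [0.0031, -0.0148, 0.0202])
233 15 (276, [-0.0033, -0.0152, 0.0176]) (290, [0.0036, -0.0146, 0.0192])
234 15 (276, [-0.0033, -0.0152, 0.0163]) (290, [0.0035, -0.0141, 0.019])
235 16 (276, [-0.0033, -0.015, 0.0154]) (291, [0.0041, -0.0133, 0.02])
[[282.5 225. ]
 [282.5 225.3]
 [279.1 225. ]
 [285.8 225. ]
 [282.4 226.5]
 [283.2 258.2]
 [283.  317.9]]
```

Run:
```python
from h import *
from plant import state
s=state();print(pose(s),s["joint_pos"])
c=plan(pose(s),(.52,.06,.185,99),8,-1)
```

```text
[ 0.52699342 -0.23847529  0.18772519 86.95540413] [-5.53350499e-01 -1.22126888e-02  1.78453468e+00 -5.12032585e-04
  1.36741525e+00 -2.07090657e+00]
[[0,0,-0.3,0.93,-0.07,0.01,-1],[0,0,-0.3,0.93,-0.05,0.01,-1],[0,0,-0.3,0.93,-0.02,0.01,-1],[0,0,-0.3,0.93,0.0,0.01,-1],[0,0,-0.3,0.93,0.03,0.01,-1],[0,0,-0.3,0.94,0.05,0.01,-1],[0,0,-0.3,0.93,0.07,0.0,-1],[0,0,-0.31,0.93,0.1,0.01,-1]]
end [5.19900e-01 6.00000e-02 1.84900e-01 9.90054e+01]
```

Call:
carry_out(
  moves=[
    [[0,0,-0.3,0.93,-0.07,0,-1],[0,0,-0.3,0.93,-0.05,0,-1],[0,0,-0.3,0.93,-0.02,0,-1],[0,0,-0.3,0.93,0,0,-1],[0,0,-0.3,0.93,0.03,0,-1],[0,0,-0.3,0.94,0.05,0,-1],[0,0,-0.3,0.93,0.07,0,-1],[0,0,-0.31,0.93,0.1,0,-1]],
  ],
)

```text
time: 11.97
tool_pos: [0.5181, 0.062, 0.1847]
tool_rot: [-0.001, 0.649, 0.761, -0.001]
contact_force: [-0.2, -0.3, -2.5]
gripper_width: 0.094
```

Call:
carry_out(
  moves=[
    [[0,0,0,0,0,0,-1],[0,0,0,0,0,0,-1],[0,0,0,0,0,0,-1],[0,0,0,0,0,0,-1]],
  ],
)

```text
time: 12.3
tool_pos: [0.5193, 0.0594, 0.1856]
tool_rot: [-0.0, 0.65, 0.76, -0.001]
contact_force: [-0.3, -0.1, -0.6]
gripper_width: 0.094
```

Run:
```python
from h import *
s,f=snap("wrist","w12");print(s["time"],pose(s),s["gripper_width"],s["contact_force"])
W=world_map(f,f["T"]);rect(W,(.50,.07),.15,.045,.055,"ctl")
rect(W,(.509,.0145),.028,.0615,.068,"switch plate")
p=proj(f,[[.509,.0147,.064]],f["T"])[0];print(p)
a,b=int(p[0])-30,int(p[1])-30
print(a,b)
cv2.imwrite("pics/w12c.png",cv2.resize(f["frame"][b:b+60,a:a+60,::-1],(600,600),interpolation=cv2.INTER_CUBIC))
m=(abs(W[...,0]-.509)<.02)&(abs(W[...,1]-.0147)<.02)&(W[...,2]<.0575)&(W[...,2]>.0)
v,u=np.nonzero(m);q=W[m];print("hole px",len(u),u.min(),u.max(),v.min(),v.max(),q[:,:2].mean(0))
print(np.median(W[v.min()-4:v.max()+4,u.min()-8:u.min()-4,2]))
```

```text
12.3 [5.19329177e-01 5.93810252e-02 1.85588037e-01 9.89308537e+01] 0.09405355778466057 [-0.25909742 -0.14139102 -0.55857665]
ctl 34612 [499.1  73.6] [149.9 229.6] 8.9 0.0498
switch plate 2569 [508.9  14.9] [43.5 43.8] 9.0 0.0634
[229.50044939 186.27367579]
199 156
hole px 143 210 258 157 195 [0.50708411 0.01348526]
0.06169830164588949
```

View pics/w12.png

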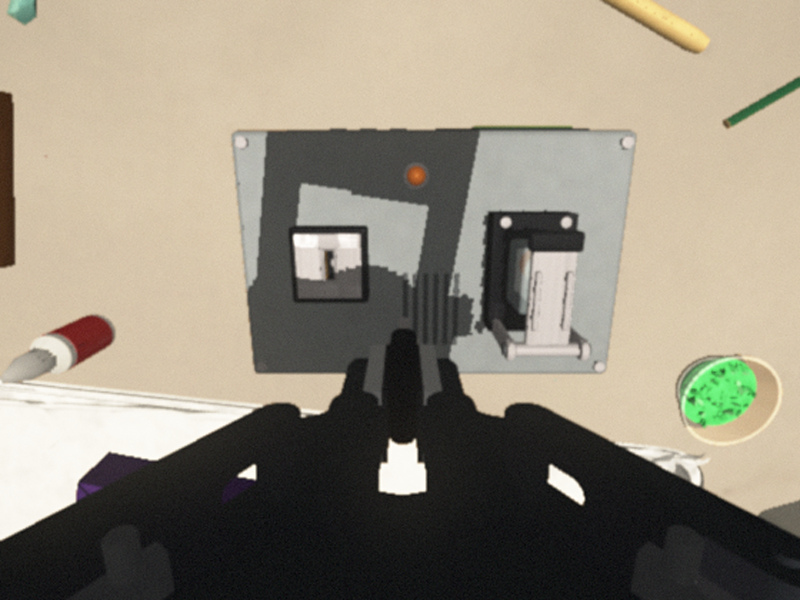

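View pics/w12c.png

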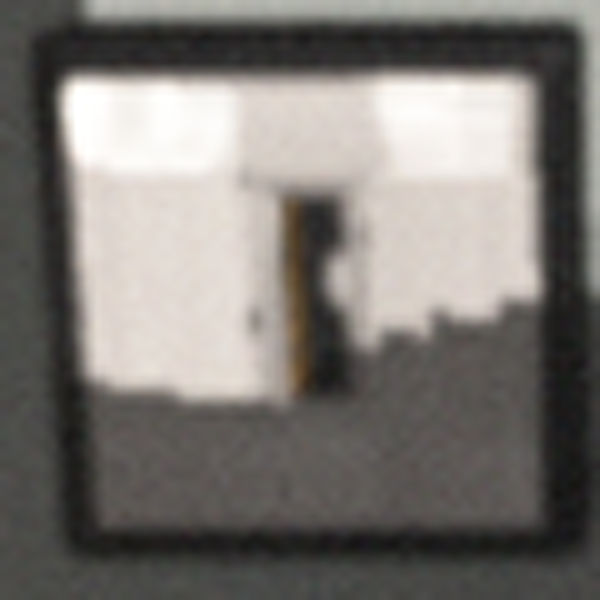

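Run:
```python
from h import *
from plant import state
s=state();print(pose(s))
c=plan(pose(s),(.511,.0151,.145,99),3,-1)
c=plan(c,(.511,.0151,.127,99),2,-1)
```

```text
[5.19519225e-01 5.91875157e-02 1.85794464e-01 9.89066314e+01]
[[0,0,-0.01,-0.35,-0.13,0.34,-1],[0,0,0.0,-0.35,-0.13,0.34,-1],[0,0,-0.01,-0.36,-0.12,0.34,-1]]
end [5.11100e-01 1.49000e-02 1.45000e-01 9.90066e+01]
[[0,0,0.0,0.0,0.0,0.22,-1],[0,0,0.0,0.0,0.0,0.23,-1]]
end [5.11100e-01 1.49000e-02 1.27000e-01 9.90066e+01]
```

Call:
carry_out(
  moves=[
    [[0,0,-0.01,-0.35,-0.13,0.34,-1],[0,0,0,-0.35,-0.13,0.34,-1],[0,0,-0.01,-0.36,-0.12,0.34,-1],[0,0,0,0,0,0.22,-1],[0,0,0,0,0,0.23,-1],[0,0,0,0,0,0,-1],[0,0,0,0,0,0,-1],[0,0,0,0,0,0,-1]],
  ],
)

```text
time: 13.02
tool_pos: [0.512, 0.0164, 0.1283]
tool_rot: [0.0, 0.649, 0.761, 0.0]
contact_force: [0.5, -0.9, -0.7]
gripper_width: 0.094
```

Run:
```python
from h import *
s,f=snap("wrist","w13");print(s["time"],pose(s),s["gripper_width"],s["contact_force"])
W=world_map(f,f["T"]);rect(W,(.50,.07),.15,.045,.055,"ctl")
Pt=world_map(f,f["hand_eye"])
m=(abs(Pt[...,0])<.024)&(Pt[...,1]<-.017)&(Pt[...,1]>-.04)&(abs(Pt[...,2]-.0635)<.0025);p=Pt[m];print("plate front in tool",len(p),p.min(0).round(4),p.max(0).round(4))
cv2.imwrite("pics/w13c.png",cv2.resize(f["frame"][195:275,230:335,::-1],(788,600),interpolation=cv2.INTER_CUBIC))
d=f["z_map"]
for vv in range(215,236,2):
    row=[uu for uu in range(270,296) if d[vv,uu]<.178]
    print(vv,row[0] if row else '',row[-1] if row else '', Pt[vv,row[len(row)//2]].round(4) if row else '')
```

```text
13.0167 [5.11964035e-01 1.63895033e-02 1.28328213e-01 9.91333049e+01] 0.09417685934498196 [ 0.47625214 -0.92209494 -0.68513077]
ctl 43408 [498.9  73.7] [149.5 230.2] 9.3 0.0498
plate front in tool 728 [-0.0229 -0.0251  0.0624] [ 0.0204 -0.017   0.066 ]
215   
217   
219   
221   
223   
225 280 286 [ 0.0005 -0.0102  0.0446]
227 280 286 [ 0.0005 -0.0103  0.0408]
229 280 286 [ 0.0005 -0.0102  0.0378]
231 276 288 [-0.0001 -0.016   0.0186]
233 275 290 [ 0.0003 -0.0159  0.016 ]
235 274 291 [ 0.0003 -0.0155  0.0144]
```

View pics/w13c.png

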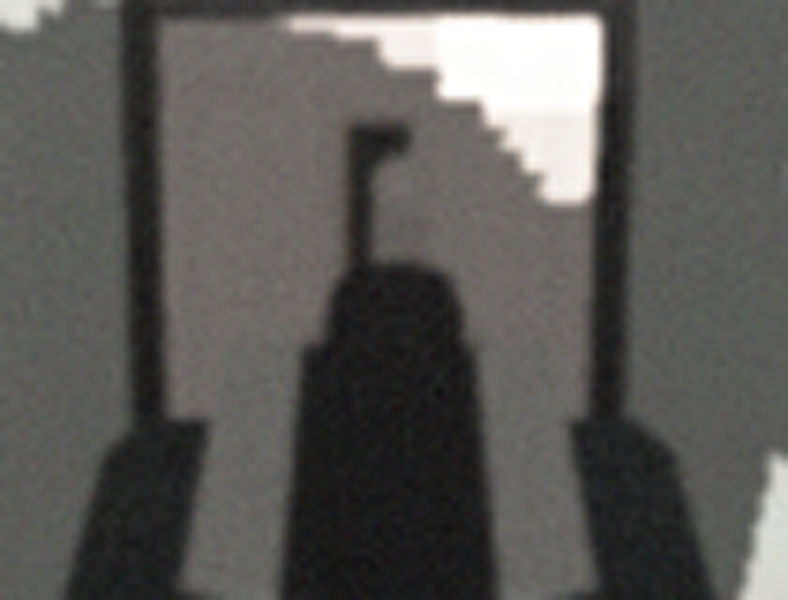

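Run:
```python
from h import *
f=load("w13");a=np.radians(9);u=np.array([np.cos(a),np.sin(a)]);n=np.array([-u[1],u[0]]);k=np.array([.509,.015])
for nm,x,y,z in [("slot front z64",-.0088,0,.064),("bevel front",-.0113,0,.064),("slot front z61.5",-.0088,0,.0615),("slot l",-.0088,.0028,.0615),("slot r",-.0088,-.0028,.0615),("plate front",-.022,0,.064)]:
    p=proj(f,[[*(k+u*x+n*y),z]],f["T"])[0];print(nm,((p-[230,195]+.5)*7.5).round(0))
g=f["frame"][195:235,275:285].mean(2).round(0).astype(int);print(g[:,::1][:32])
```

```text
slot front z64 [383. 133.]
bevel front [383. 105.]
slot front z61.5 [383. 124.]
slot l [416. 125.]
slot r [351. 124.]
plate front [384. -19.]
[[ 54  56  49  55  54  58  57  56  59  54]
 [ 82  79  86  87  86  82  86  86  84  90]
 [179 179 181 178 180 180 179 179 178 180]
 [235 238 237 236 236 237 239 239 241 238]
 [210 221 222 222 220 231 241 242 243 241]
 [144 142 143 145 148 193 237 241 241 240]
 [110 107 107 105 118 172 236 240 240 242]
 [105 107 110 108 113 158 219 238 240 240]
 [108 110 108 107 110 127 168 208 217 215]
 [108 108 109 104 110 107 123 137 141 138]
 [106 108 112 108 107 108 107 109 106 106]
 [106 109 106 108 109 105 107 106 107 105]
 [109 105 108 110 106 106 108 103 109 104]
 [105 103 112 107 109 111 109 104 108 109]
 [104 103 103 104 101 104 105 107 108 107]
 [101  98  94  93  99  90  94  97  95  95]
 [ 97  85  72  72  70  70  68  69  71  87]
 [ 93  66  46  40  44  43  47  47  51  71]
 [ 91  61  43  37  32  29  27  38  42  64]
 [ 92  65  41  36  36  33  38  40  46  73]
 [ 93  59  39  37  37  38  53  65  65  87]
 [ 89  62  40  35  41  55  76  86  95  99]
 [ 92  61  38  37  51  80  96 104 107 104]
 [ 90  61  36  41  59  92 103 106 104 107]
 [ 86  61  38  36  72  95 103 108 111 110]
 [ 91  64  44  41  68  91 104 112 109 109]
 [ 86  59  39  37  59  97 103  99 104 103]
 [ 90  61  35  38  59  88  99  99 102 100]
 [ 90  60  38  36  61  91  97 100  99 100]
 [ 90  58  37  37  64  89  99  97  92  98]
 [ 86  54  36  40  62  95  94  97  92  97]
 [ 89  61  36  42  64  87  94  94  96  98]]
```

Call:
carry_out(
  moves=[
    [[0,0,0,-0.04,-0.02,0.05,-1],[0,0,0,0,0,0,-1],[0,0,0,0,0,0,-1]],
  ],
)

```text
time: 13.32
tool_pos: [0.511, 0.0145, 0.1259]
tool_rot: [0.0, 0.649, 0.761, 0.0]
contact_force: [-0.1, 0.0, -0.4]
gripper_width: 0.093
```

Run:
```python
from h import *
s,f=snap("wrist","w14");print(s["time"],pose(s),s["gripper_width"],s["contact_force"])
cv2.imwrite("pics/w14c.png",cv2.resize(f["frame"][195:275,230:335,::-1],(788,600),interpolation=cv2.INTER_CUBIC))
d=f["z_map"];Pt=world_map(f,f["hand_eye"])
for vv in range(221,231,2):
    row=[uu for uu in range(270,296) if d[vv,uu]<.175]
    print(vv,row[0] if row else '',row[-1] if row else '', Pt[vv,row[len(row)//2]].round(4) if row else '')
```

```text
13.3167 [5.10957825e-01 1.45460923e-02 1.25887179e-01 9.91304552e+01] 0.09347520950493185 [-0.11418894  0.02315227 -0.42737257]
221   
223   
225   
227 280 286 [ 0.0011 -0.0101  0.0414]
229 280 286 [ 0.0005 -0.0102  0.0377]
```

View pics/w14c.png

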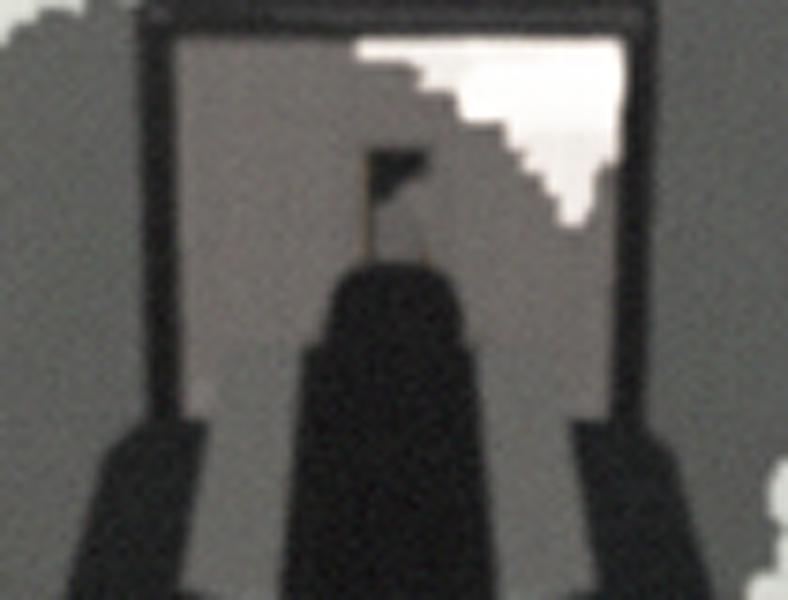

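Call:
carry_out(
  moves=[
    [[0,0,0,0,0,0.1,-1],[0,0,0,0,0,0.1,-1],[0,0,0,0,0,0.1,-1],[0,0,0,0,0,0,-1],[0,0,0,0,0,0,-1]],
  ],
)

```text
time: 13.78
tool_pos: [0.5105, 0.0145, 0.113]
tool_rot: [-0.0, 0.649, 0.761, -0.0]
contact_force: [-0.8, -0.1, -1.1]
gripper_width: 0.091
```

Call:
carry_out(
  moves=[
    [[0,0,0.3,0.02,0,0.05,-1],[0,0,0,0,0,0.05,-1],[0,0,-0.6,-0.04,0,0.05,-1],[0,0,0,0,0,0.05,-1],[0,0,0.6,0.04,0,0.05,-1],[0,0,0,0,0,0.05,-1],[0,0,-0.6,-0.04,0,0.05,-1],[0,0,0.3,0.02,0,0.05,-1]],
  ],
)

```text
time: 14.45
tool_pos: [0.5127, 0.0143, 0.1026]
tool_rot: [0.001, 0.648, 0.761, 0.001]
contact_force: [-10.0, -0.0, 28.5]
gripper_width: 0.095
```

Call:
carry_out(
  moves=[
    [[0,0,0.5,0.03,0,0,-1],[0,0,0,0,0,0,-1],[0,0,-1,-0.06,0,0,-1],[0,0,0,0,0,0.03,-1],[0,0,1,0.06,0,0,-1],[0,0,0,0,0,0.03,-1],[0,0,-1,-0.06,0,0,-1],[0,0,0.5,0.03,0,0,-1]],
  ],
)

```text
time: 15.12
tool_pos: [0.5124, 0.0146, 0.0999]
tool_rot: [0.001, 0.648, 0.762, 0.002]
contact_force: [-5.9, 0.4, 18.1]
gripper_width: 0.092
```

Run:
```python
from h import *
s,f=snap("wrist","w15");print(s["time"],pose(s),s["gripper_width"],s["contact_force"],s["ft_torque"])
cv2.imwrite("pics/w15c.png",cv2.resize(f["frame"][195:345,200:360,::-1],(640,600),interpolation=cv2.INTER_CUBIC))
Pt=world_map(f,f["hand_eye"]);x,y,z=Pt[...,0],Pt[...,1],Pt[...,2]
m=(abs(x)<.0035)&(z<-.003)&(z>-.02)&(abs(y)<.03)
p=Pt[m];print("head top",len(p),p.min(0).round(4),p.max(0).round(4),np.median(p,0).round(4))
```

```text
15.1167 [5.12422022e-01 1.46339672e-02 9.99144777e-02 9.92257721e+01] 0.09215436816471748 [-5.91429463  0.44146978 18.0722979 ] [0.10627348 1.18296589 0.02573216]
head top 979 [-0.0035 -0.0162 -0.0104] [ 0.0035  0.0116 -0.0031] [-0.0002 -0.0041 -0.0081]
```

View pics/w15c.png

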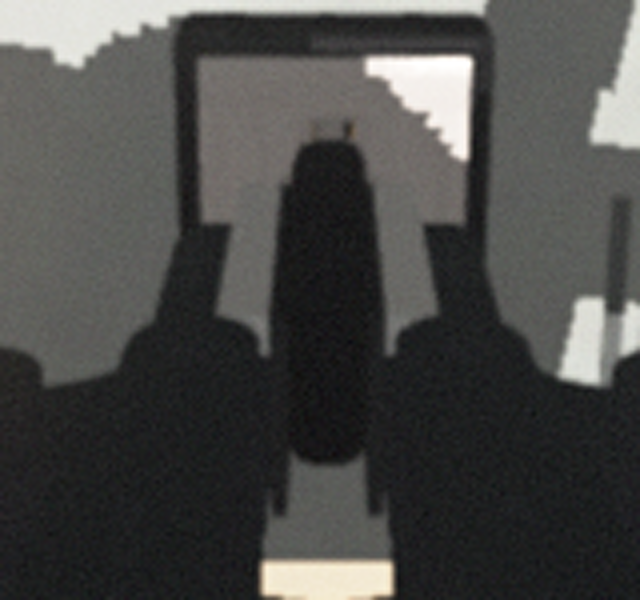

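Call:
carry_out(
  moves=[
    [[0,0,0.5,0.03,0,0.04,-1],[0,0,0,0,0,0.04,-1],[0,0,-1,-0.06,0,0.04,-1],[0,0,0,0,0,0.04,-1],[0,0,1,0.06,0,0.03,-1],[0,0,0,0,0,0.03,-1],[0,0,-1,-0.06,0,0.03,-1],[0,0,0.5,0.03,0,0,-1]],
  ],
)

```text
time: 15.83
tool_pos: [0.5137, 0.0148, 0.092]
tool_rot: [0.002, 0.648, 0.762, 0.003]
contact_force: [-6.4, 1.7, 26.7]
gripper_width: 0.093
```

Run:
```python
from h import *
s,f=snap("wrist","w16");print(s["time"],pose(s),s["gripper_width"],s["contact_force"],s["ft_torque"],s["joint_pos"])
Pt=world_map(f,f["hand_eye"]);x,y,z=Pt[...,0],Pt[...,1],Pt[...,2]
m=(abs(x)<.0035)&(z<-.003)&(z>-.02)&(abs(y)<.03)
p=Pt[m];print("head top",len(p),p.min(0).round(4),p.max(0).round(4),np.median(p,0).round(4))
W=world_map(f,f["T"]);q=W[m];print("world head top",np.median(q,0), q.min(0),q.max(0))
# front vs back head top heights (tilt)
for y0 in (-.012,-.006,0,.006,.01):
    k=m&(abs(y-y0)<.002); print(y0,np.median(z[k]).round(4))
c=np.array([*pose(s)[:2]])
T=tool_T(s);print((T@[0,-.0021,.0285,1])[:3])
cv2.imwrite("pics/w16c.png",cv2.resize(f["frame"][195:345,200:360,::-1],(640,600),interpolation=cv2.INTER_CUBIC))
```

```text
15.8333 [5.13707144e-01 1.48100057e-02 9.19949143e-02 9.92337167e+01] 0.09280133216870294 [-6.38960448  1.7324562  26.6749433 ] [0.38066661 1.24002501 0.09079559] [-0.11731048 -0.06260568  2.00528115  0.0026132   1.19246169 -1.85022105]
head top 981 [-0.0035 -0.0163 -0.01  ] [ 0.0035  0.0114 -0.003 ] [-0.0002 -0.0042 -0.0081]
world head top [0.50959325 0.01412184 0.10011578] [0.49734802 0.00909727 0.09491842] [0.52512104 0.01972088 0.10196737]
-0.012 -0.0083
-0.006 -0.0083
0 -0.0083
0.006 -0.0082
0.01 -0.0078
[0.51182525 0.01452025 0.06348115]
```

View pics/w16c.png

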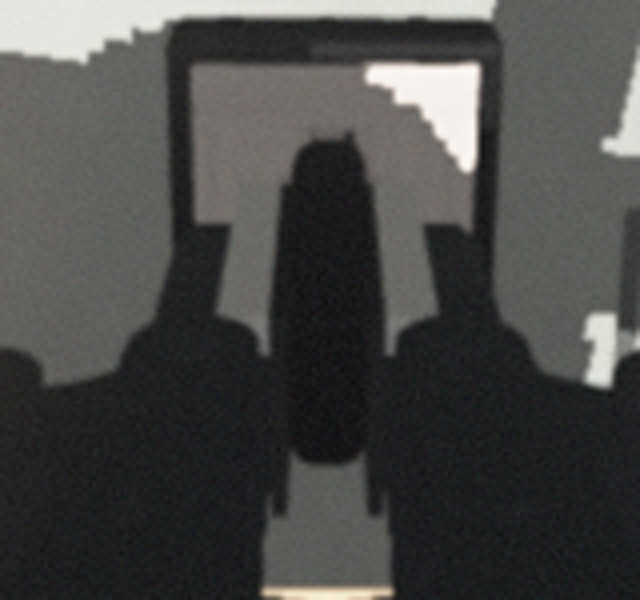

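Collar down: the head top reads 0.100 and should be 0.101, and the key hasn't slipped in the grip. I'll turn clockwise in stages and ease off the press a little.

Call:
carry_out(
  moves=[
    [[0,0,0.3,0,0,-0.04,-1],[0,0,0.6,-0.003,0,0,-1],[0,0,0.9,-0.004,0,0,-1],[0,0,0.9,-0.004,0,0,-1],[0,0,0.9,-0.004,0,0,-1],[0,0,0.9,-0.004,0,0,-1]],
  ],
)

```text
time: 16.38
tool_pos: [0.5135, 0.0139, 0.0921]
tool_rot: [0.002, 0.786, 0.619, 0.003]
contact_force: [-2.8, 2.8, 18.6]
gripper_width: 0.094
```

Run:
```python
from h import *
from plant import state
s=state();print(s["time"],pose(s),s["gripper_width"],s["contact_force"],s["ft_torque"])
T=tool_T(s);print((T@[0,-.0021,.0285,1])[:3])
```

```text
16.3833 [5.13513502e-01 1.39475387e-02 9.20631933e-02 7.64291387e+01] 0.09399500784160442 [-2.78482213  2.81491063 18.5863072 ] [0.47697673 0.65385719 0.2172404 ]
[0.51168519 0.01446259 0.06354913]
```

Call:
carry_out(
  moves=[
    [[0,0,0.9,-0.004,0,0,-1],[0,0,0.9,-0.004,0,0,-1],[0,0,0.9,-0.004,0,0,-1],[0,0,0.9,-0.004,0,0,-1],[0,0,0.9,-0.004,0,0,-1],[0,0,0.9,-0.004,0,0,-1],[0,0,0.9,-0.004,0,0,-1],[0,0,0.9,-0.004,0,0,-1]],
  ],
)

```text
time: 17.05
tool_pos: [0.5126, 0.0129, 0.0921]
tool_rot: [0.001, 0.938, 0.346, 0.003]
contact_force: [-4.2, 5.1, 20.2]
gripper_width: 0.092
```

Call:
carry_out(
  moves=[
    [[0,0,0.9,-0.004,0,0,-1],[0,0,0.9,-0.004,0,0,-1],[0,0,0.9,-0.004,0,0,-1],[0,0,0.9,-0.004,0,0,-1],[0,0,0.9,-0.004,0,0,-1],[0,0,0.9,-0.004,0,0,-1],[0,0,0.9,-0.004,0,0,-1]],
  ],
)

```text
time: 17.63
tool_pos: [0.5111, 0.0123, 0.0921]
tool_rot: [0.0, 0.997, 0.078, 0.002]
contact_force: [-6.4, 3.2, 22.2]
gripper_width: 0.097
```

Call:
carry_out(
  moves=[
    [[0,0,0,0,0,0,-1],[0,0,0,0,0,0,-1],[0,0,0,0,0,0,-1]],
  ],
)

```text
time: 17.88
tool_pos: [0.5109, 0.0123, 0.0921]
tool_rot: [-0.0, 0.997, 0.08, 0.002]
contact_force: [-7.4, 3.8, 22.2]
gripper_width: 0.091
```

Run:
```python
from h import *
s,f=snap("wrist","w17");print(s["time"],pose(s),s["gripper_width"],s["contact_force"],s["ft_torque"],s["joint_pos"])
T=tool_T(s);print((T@[0,-.0021,.0285,1])[:3])
Pt=world_map(f,f["hand_eye"]);x,y,z=Pt[...,0],Pt[...,1],Pt[...,2]
m=(abs(x)<.009)&(z<-.005)&(z>-.012)&(abs(y)<.03)
rect(Pt,(0,-.002),.017,-.012,-.005,"head")
W=world_map(f,f["T"]);print("head top z",np.median(W[m],0))
cv2.imwrite("pics/w17c.png",cv2.resize(f["frame"][195:345,200:360,::-1],(640,600),interpolation=cv2.INTER_CUBIC))
```

```text
17.8833 [0.5109465  0.01234118 0.09205936 9.15600292] 0.09135060734196689 [-7.38831195  3.78316567 22.15035634] [0.41188224 1.33120969 0.18659205] [-1.22125733e-01 -6.81645601e-02  2.01042208e+00  1.21176988e-03
  1.19506499e+00 -2.82370154e-01]
[0.51073706 0.01443149 0.06355942]
head 1562 [-2.6 -3.4] [26.8 27.5] 36.6 -0.0081
head top z [0.50965416 0.01584185 0.10014346]
```

View pics/w17c.png

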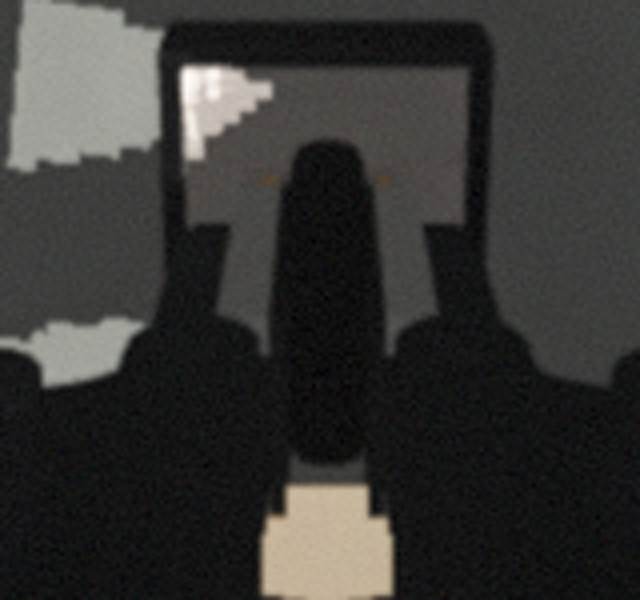

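View pics/w17.png

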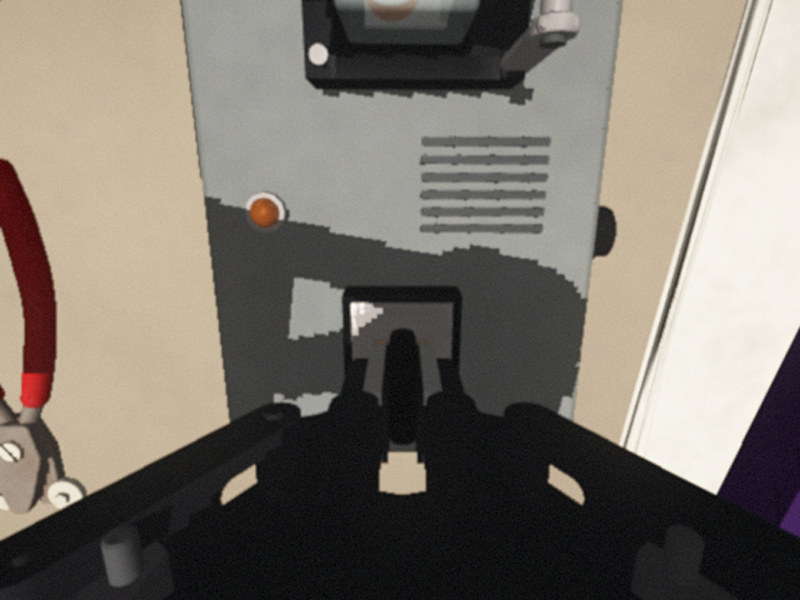

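Call:
carry_out(
  moves=[
    [[0,0,0.4,-0.002,0,0,-1],[0,0,0.3,-0.001,0,0,-1],[0,0,0,0,0,0,-1],[0,0,0,0,0,0,-1]],
  ],
)

```text
time: 18.27
tool_pos: [0.5108, 0.0124, 0.0921]
tool_rot: [-0.0, 0.999, 0.05, 0.002]
contact_force: [-6.7, 4.4, 23.6]
gripper_width: 0.093
```

Run:
```python
from h import *
s,f=snap("wrist","w18");print(s["time"],pose(s),s["gripper_width"],s["contact_force"],s["ft_torque"],s["joint_efforts"][-1])
Pt=world_map(f,f["hand_eye"]);x,y,z=Pt[...,0],Pt[...,1],Pt[...,2]
for y0 in (-.012,-.006,0,.006,.01):
    k=(abs(x)<.008)&(abs(y-y0)<.0015)&(abs(z+.008)<.0015); print(y0,x[k].min().round(4),x[k].max().round(4))
s2,f=snap("top","t18");W=world_map(f)
rect(W,(.468,-.231),.02,.045,.09,"round key")
s2,f=snap("scene","s18")
```

```text
18.2667 [0.51082008 0.01239916 0.09207203 5.69415078] 0.09276471884457892 [-6.65948999  4.3794937  23.60046884] [0.44401142 1.36860076 0.32505924] 0.34675028175115585
-0.012 -0.0063 0.008
-0.006 -0.0052 0.0028
0 -0.0052 0.0028
0.006 -0.0052 0.0029
0.01 -0.0048 0.0029
round key 22 [ 469.1 -234.1] [10.7 18. ] 85.6 0.0573
```

View pics/t18.png

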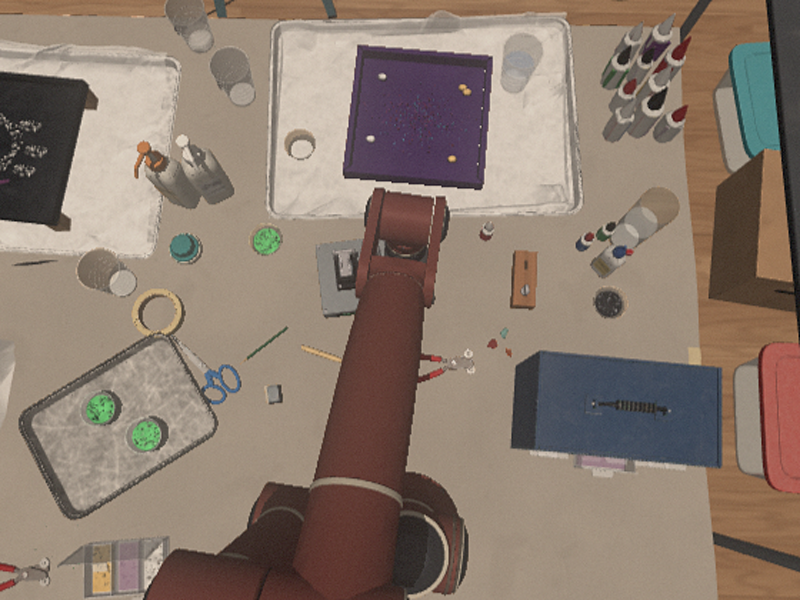

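View pics/s18.png

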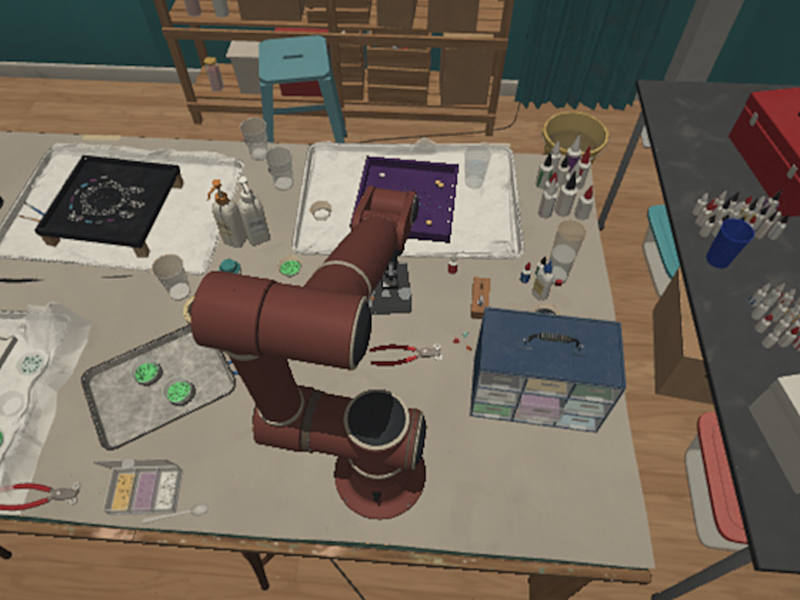

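Run:
```python
from plant import state,ticket
print(ticket.job_done()); s=state(); print(s["time"],s["tool_pos"],s["tool_rot"],s["gripper_width"],s["ft_torque"])
```

```text
the job is handed in; nothing more can be done
None
the job is handed in; nothing more can be done
```

The job is handed in at about 18.3 s of the 61 s allowed; no verdict was reported. Nothing I checked failed, though I couldn't read the rotor angle directly.

| Step | What I did | Last check |
|---|---|---|
| Relay | Seated the relay-like block farthest from the base in the socket | Top at 98.2 mm; should be 98 mm |
| Lever | Pushed it forward and down over the relay | Level at about 103.5 mm over most of its length, as it should be when shut |
| Key in | Took the flat-headed key from the block and worked it past both pins | Head top at 100.1 mm, expected 101 mm, so the collar is on the plate within measuring error |
| Key turn | Turned it clockwise against the spring | 93.5° (1.63 rad) at the gripper, with torque rising over the last few degrees, which suggests the rotor is at its stop |

- **At hand-in:** the key was still gripped straight, pressed down with about 24 N.
- **Bystanders:** in the final top picture the round-headed key still stood in the block. The bottles, cup and timer looked unmoved.
- **Disagreements:** I held both the relay and the key about 1 to 4 mm higher than suggested, and neither slipped. The measured key axis was 1 to 3 mm off my keyhole estimate once under load.

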